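Press a bush home on a guarded hand-lever press and hold it

ROBOT

A 6-joint arm with a two-finger parallel gripper is mounted at the origin on the work surface. World frame = base frame: x ahead of the robot, y to its left, z up, the work surface at z = 0. Lengths are in m, angles in degrees, forces in N, time in s.
With the tool pointing down it reaches from about 0.325 to 0.9 m from the base axis. Payload 6.1 kg.
Tool frame: the origin (TCP) lies at the very end of the fingers, on their centre line; the grasp point (between the pads) lies 19 mm behind it (manip.tcp_to_grasp is the distance from the TCP to the grasp point, in m); z points along the fingers, y is the line along which they close (so a half turn about z gives the same grasp; the last joint's range is limited). The gripper opens to 87 mm and grips with 3 to 60 N. Pads are 19 mm wide; open, the fingers measure 117 mm over their backs; the gripper's body (75 mm by 190 mm) begins 51 mm behind the grasp point.
Start: joints at [-76.553, 12.628, 87.462, -0, 79.91, -7.225], TCP at [0.221, -0.585, 0.223] pointing down, gripper open.
Joint ranges: [-170.65, 170.65], [-52.31, 119.04], [5.05, 147.46], [-71.25, 251.25], [11.57, 151.72], [-153.62, 153.62]. Speed limits (degrees/s): [147.25, 147.25, 172.46, 180, 180, 180].

INTERFACE

Orientations are given as a 3x3 rotation matrix whose columns are the frame's x, y, z axes.
In Python, from rig import manip gives the robot as it stands. The module is installed in compiled form; this text tells all that it offers.
- The arm moves only by the tool play_rows, never from a script. Its argument "series" is a list that holds one entry, the list of rows, each a list of 5 numbers: the closure, from 0 (fully open) to 1 (shut), then the shift along the tool's x, y, z in units of 0.025 m (1.0 is 0.025 m), then the turn about the tool's z in units of 0.1 rad (1.0 is 0.1 rad). In form: [[[grip, x, y, z, turn], ...]]. A call has 1 to 5 rows; each row shifts and turns the commanded pose from where the row before left it, along the tool's axes as they then stand; what a row does not reach is not made up. A row lasts 1/10 s, in which the tool goes at most 50 mm and 8.59 degrees, less where a joint would pass 70% of its speed; a pose out of reach is approached as far as the arm can. A call with a number of a shift or a turn outside -1 to 1 is refused whole. A call with a gripper value outside its range is refused whole. The fingers move at their own pace and stop on an object; the grip force is fixed at half the most. Time passes only in rows, so rows that do not move let the fingers close. It gives the time, the measured TCP pose, the force, the opening and the grip force at its end, in the units of the state.
- manip.read_state(): the state, without advancing time (a new reading comes with each control period).
- manip.grab_frame(name): name is "side" or "top" or "wrist"; returns (picture, depth): 400x640x3 uint8, red, green, blue; 400x640 float32, m along the optical axis (not along the pixel's ray), 0 where there is no reading.
- manip.camera_model(name): a dict with "fx", "fy", "cx", "cy" (pixels), "rvec" (rotation vector, rad) and "tvec" (3), from world to camera coordinates, as OpenCV has them. Camera axes: x right, y down, z forward; pixel columns grow to the right and rows downward; lengths in m; the calibration is good to about 2 mm. A picture is of the moment at which its call begins: read the wrist's pose just before it. camera_model takes no time and is no camera call; for the wrist camera it gives the pose at the moment of the call.
- manip.sign_off(): hands the job in; it is judged then, once.
Trained networks look in the newest picture that a camera, given by its name, has taken for a name from the list of things; names that differ only in an ending like _2 or _b are one class to them, and where a whole thing is asked for, a point or a joint stands for the part that bears it (a point fixed in the world has none). Each returns a list of dicts, best first, with "p" (0 to 1); they miss things now and then, are a little off and sometimes report something else, mostly with a low value. They report only what shows in the picture. A call takes as long as a camera call.
- manip.spot_in(camera, target): "location" ([x, y, z] in m, in the coordinates of the camera as it stood for that picture, good to about 4 mm: the middle of the surface that is visible of it).
The state is a dict: "time": time; "qpos": joint angles; "qvel": joint speeds; "joint_efforts": joint torques, N m; "tool_pos": TCP position; "tool_rot": TCP orientation; "contact_force": force on the tool from outside, world axes, zero at the start; "wrist_torque": the same for the moment, N m; "gripper_width": opening from 0.0 (shut) to 1.0 (fully open); "grasp_force": force on a finger pad.
Only numpy, scipy, OpenCV 4.12 (cv2) and the standard library are available. Lean on these libraries where they do the work, as an engineer would, in place of code of your own. Each camera call takes 0.05 s, during which the arm holds its last target. There are 200 camera calls.

TASK

A bronze bush is started in the bearing housing on the small hand-lever press: lower the clear guard gently onto its rubber stops, then flip the safety catch beside the lever all the way over towards you, and then, with the guard still down, pull the long lever by its black grip towards you until the bush is fully home. Finish while holding: keep gripping the lever and the ram pressed against the seated bush (the lever springs back if let go). Leave everything else on the bench where it is.

Things in the scene. Friction and masses are not known exactly. Their poses are not given: they have to be found in the camera images.
- press: the grey bench press, fixed; base plate 225 x 240 mm, its top 22 mm above the bench. Origin on the bench under the middle of the head block (70 x 75 mm, top 118 mm high) and of the lever's shaft; press -x points to the operator (robot), +y left, z up. In front of the head, 94 mm high, are ram, bush, housing and anvil. Lever on the right (-y), the catch outside it
- guard (a joint): hinge of the clear guard, rad: 0 = lying level on its two rubber stops on the anvil (shut), grows as its front edge rises, 1.57 = upright, end 1.75. Turns about press +y. The hinge is slightly stiff: it stays where it is left above about 1.2 rad, below that it drops by itself; hand force under 3 N
- guard_hinge (a point): the point on the guard's hinge axis (along press y) midway across, 28 mm in front of the press origin and 125 mm above the bench
- guard_knob (a point): centre of the guard's black ball knob, 26 mm diameter, on a slanted stalk at the front edge; with the guard shut it is 128 mm in front of the hinge axis and 32 mm above it. Free on both y sides
- catch (a joint): safety catch, rad: 0 = engaged, its nose in front of the lug of the lever's lock disc, so that the lever cannot be pulled; 1.5 = flipped fully over towards the operator, on its stop. Turns about press -y; stays where it is left by friction, under 1 N at the tab
- catch_pivot (a point): centre of the catch's pivot (axis along press y), 60 mm in front of, 130 mm right of the press origin, 112 mm above the bench, on top of a bracket; the bracket (26 mm along x) stands just outside it, its top 124 mm high
- catch_tab (a point): centre of the catch's small black thumb tab, 12 mm thick along press y with flat sides, 16 mm wide, 28 mm along its stalk, 50 mm from the pivot; engaged it is 21 mm behind (+x) and 45 mm above the pivot, flipped over it is 43 mm in front of and 24 mm above it
- lever (a joint): hand lever, rad: 0 = at rest, leaning 15 degrees away from the operator, held by its return spring; grows as the grip is pulled to the operator (-x) and down, about press -y. Moves the ram 15 mm per rad; the bush is home at 1.03. The spring takes 5 to 7 N at the grip, pressing in the bush 4 N more; with the catch engaged it is blocked after 0.05
- lever_pivot (a point): the lever's turning axis (along press y) in the plane of the lever, 100 mm right of the press origin, 70 mm above the bench
- lever_grip (a point): gripping point of the black hand grip at the lever's end, 190 mm from the lever pivot; the grip runs 70 mm along the lever (its end 25 mm past this point), 24 mm thick along press y with flat sides, 30 mm the other way; at rest it is 49 mm behind (+x) and 184 mm above the pivot
- bush (a joint): the flanged bronze bush (16 mm, flange 24 mm), m: how far it has been pressed into the housing; 0 = started only, 0.012 = home, its flange on the housing
- spare_bush: bystander: spare flanged bush 24 x 31 mm standing on the press's base plate, front right; origin at its underside
- compound_bottle: bystander: small white bottle, 36 mm diameter, 95 mm tall; origin at its underside
- spare_housing: bystander: spare aluminium bearing housing, 34 x 56 x 60 mm; origin at its underside
- parts_tray: bystander: grey parts tray 120 x 160 x 40 mm with bushes and a housing; origin at its underside
- grease_tin: bystander: steel tin 64 mm diameter, 60 mm tall; origin at its underside
- mallet: bystander: small hammer lying behind the press
- caliper: bystander: caliper 200 mm long lying flat; origin at its underside

How it is judged:
By the outcome, as a careful person would: the job done as asked, in the order asked, and still so for the second after the job is handed in, while the arm keeps its last pose, push and grip.
It also fails if it takes over 72 s, if anything falls off the work surface, if the arm or the gripper's body presses on something with over 40 N, if the wrist force passes 120 N, or if a joint passes its speed limit or range.

## Working session

There is one attempt and no reset: what is moved stays moved. The work goes in short steps, Python scripts to look and compute and a tool call to move; the robot and the scene stay as the last step left them, time stands still between calls to the robot, and variables do not carry over. Pictures are saved under pics/ and viewed, at most 10 in all, crops included, and the job is handed in when it is done.

Besides the shell and the picture viewer there is one more tool, called after "Call:" in YAML: its name, and indented under it one key for each argument. play_rows: Moves the arm, as the interface text tells. Its arguments: {"type":"object","properties":{"series":{"type":"array"}},"required":["series"]}

```bash
mkdir -p pics
cat > h.py <<'E'
import numpy as np, cv2
from rig import manip
def toworld(cam,p):
    m=manip.camera_model(cam);R=cv2.Rodrigues(np.array(m['rvec'],float))[0]
    return R.T@(np.array(p)-np.array(m['tvec']).ravel())
def proj(cam,P):
    m=manip.camera_model(cam);K=np.array([[m['fx'],0,m['cx']],[0,m['fy'],m['cy']],[0,0,1.]])
    return cv2.projectPoints(np.array(P,float).reshape(-1,1,3),np.array(m['rvec'],float),np.array(m['tvec'],float),K,None)[0].reshape(-1,2)
def save(cam,name):
    im,d=manip.grab_frame(cam);cv2.imwrite('pics/'+name+'.png',im[:,:,::-1]);return im,d
E
python3 - <<'E'
from h import *
s=manip.read_state();print(s['time'],s['tool_pos'],np.round(s['tool_rot'],3).tolist(),s['gripper_width'])
ims=[]
for c in ['side','top']:
    im,d=save(c,c+'0');ims.append(im)
    for t in ['press','guard','guard_knob','catch','catch_tab','lever_grip','lever_pivot','spare_bush','compound_bottle','spare_housing','parts_tray','grease_tin','mallet','caliper']:
        r=manip.spot_in(c,t)
        print(c,t,[(round(q['p'],2),np.round(toworld(c,q['location']),3).tolist()) for q in r[:2]])
E
```

```text
0.0 [ 0.22045738 -0.58414667  0.22140609] [[0.936, 0.353, -0.0], [0.353, -0.936, 0.002], [0.0, -0.002, -1.0]] 1.0031143554037145
side press [(0.84, [0.564, 0.031, 0.074])]
side guard [(0.68, [0.567, 0.027, 0.187])]
side guard_knob [(0.83, [0.564, 0.026, 0.189])]
side catch [(0.64, [0.55, -0.102, 0.128])]
side catch_tab [(0.49, [0.557, -0.1, 0.13])]
side lever_grip [(0.85, [0.638, -0.084, 0.223])]
side lever_pivot [(0.96, [0.638, -0.082, 0.223])]
side spare_bush [(0.43, [0.486, -0.022, 0.041])]
side compound_bottle [(0.64, [0.561, 0.174, 0.05]), (0.41, [0.544, -0.196, 0.04])]
side spare_housing [(0.61, [0.543, -0.196, 0.042])]
side parts_tray [(0.86, [0.749, 0.254, 0.022])]
side grease_tin [(0.66, [0.66, -0.26, 0.063])]
side mallet [(0.95, [0.765, 0.036, 0.022]), (0.74, [0.543, -0.198, 0.041])]
side caliper [(0.61, [0.44, -0.27, 0.006])]
top press [(0.92, [0.575, -0.02, 0.022])]
top guard []
top guard_knob [(0.63, [0.58, 0.022, 0.228]), (0.34, [0.574, -0.019, 0.016])]
top catch [(0.65, [0.56, -0.102, 0.124])]
top catch_tab [(0.68, [0.557, -0.106, 0.126])]
top lever_grip [(0.88, [0.625, -0.088, 0.123])]
top lever_pivot [(0.62, [0.627, -0.09, 0.124])]
top spare_bush [(0.55, [0.494, -0.024, 0.048])]
top compound_bottle [(0.58, [0.566, 0.166, 0.064])]
top spare_housing [(0.92, [0.554, -0.198, 0.053])]
top parts_tray [(0.88, [0.768, 0.252, 0.022])]
top grease_tin [(0.87, [0.659, -0.248, 0.058])]
top mallet [(0.64, [0.772, 0.016, 0.026])]
top caliper [(0.78, [0.444, -0.274, 0.008])]
```

View pics/side0.png

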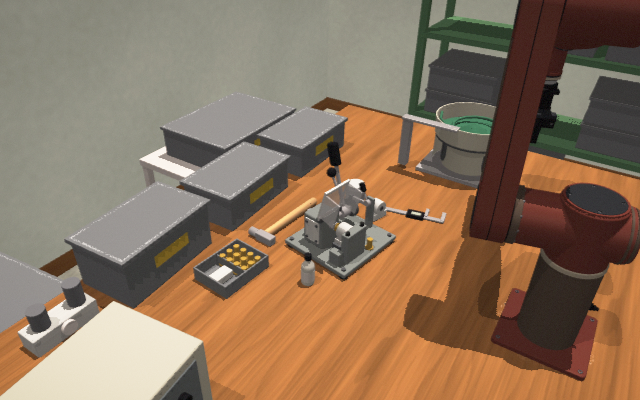

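View pics/top0.png

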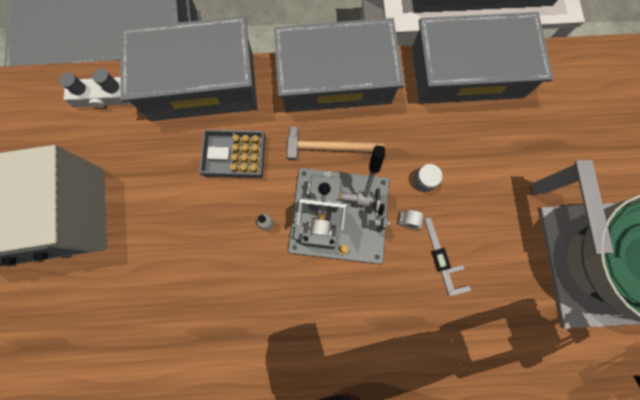

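```bash
cat >> h.py <<'E'
def cloud(cam):
    im,d=manip.grab_frame(cam);m=manip.camera_model(cam);R=cv2.Rodrigues(np.array(m['rvec'],float))[0]
    v,u=np.mgrid[:400,:640];P=np.stack([(u-m['cx'])/m['fx']*d,(v-m['cy'])/m['fy']*d,d],-1)-np.array(m['tvec']).ravel()
    P=P@R;P[d==0]=np.nan;return im,P
E
python3 - <<'E'
from h import *
im,P=cloud('top')
x,y,z=P[...,0],P[...,1],P[...,2]
roi=(x>.42)&(x<.75)&(y>-.17)&(y<.15)
m=roi&(z>.012)&(z<.2)
m=cv2.morphologyEx(m.astype(np.uint8),cv2.MORPH_OPEN,np.ones((3,3)))>0
n,l,st,ce=cv2.connectedComponentsWithStats((roi&(z>.014)&(z<.03)).astype(np.uint8))
k=1+np.argmax(st[1:,4]);q=P[l==k]
print(len(q),np.median(q[:,2]),cv2.minAreaRect(q[:,:2].astype(np.float32)*1000))
h=roi&(z>.11)&(z<.126)
n,l,st,ce=cv2.connectedComponentsWithStats(h.astype(np.uint8))
for k in range(1,n):
    if st[k,4]>15:
        q=P[l==k];print(st[k],q.mean(0).round(3),np.round(cv2.minAreaRect(q[:,:2].astype(np.float32)*1000)[0],0),cv2.minAreaRect(q[:,:2].astype(np.float32)*1000)[1:])
h=roi&(z>.2)
n,l,st,ce=cv2.connectedComponentsWithStats(h.astype(np.uint8))
for k in range(1,n):
    if st[k,4]>5: q=P[l==k];print('hi',st[k],q.mean(0).round(3),q.min(0).round(3),q.max(0).round(3))
c=im[150:280,270:420];cv2.imwrite('pics/topc.png',cv2.resize(c[:,:,::-1],None,fx=5,fy=4.6,interpolation=2)[:600,:800])
E
```

```text
3546 0.023093483022962165 ((582.7550659179688, -23.331680297851562), (240.24154663085938, 224.89471435546875), 79.9315414428711)
[307 174  34  27 583] [0.634 0.013 0.119] [633.  15.] ((77.78466033935547, 58.097984313964844), 79.61029815673828)
[364 189   6   4  17] [ 0.618 -0.085  0.118] [618. -85.] ((11.181339263916016, 5.119757652282715), 81.28900146484375)
[377 194   4   5  20] [ 0.604 -0.114  0.115] [ 605. -113.] ((7.377779483795166, 10.756001472473145), 86.28939819335938)
[374 200   6  26  78] [ 0.56  -0.105  0.117] [ 566. -105.] ((11.681097030639648, 60.09414291381836), 83.63980102539062)
[381 216   8  12  62] [ 0.541 -0.12   0.122] [ 542. -122.] ((14.752032279968262, 25.55600357055664), 81.37744140625)
[301 219  35  27 554] [0.522 0.033 0.116] [529.  32.] ((79.8386459350586, 58.36922073364258), 79.89238739013672)
hi [368 145  17  29 347] [ 0.651 -0.09   0.26 ] [ 0.634 -0.106  0.202] [ 0.676 -0.079  0.282]
hi [297 182  49  48 436] [0.576 0.023 0.235] [ 0.52  -0.025  0.201] [0.609 0.077 0.272]
```

View pics/topc.png

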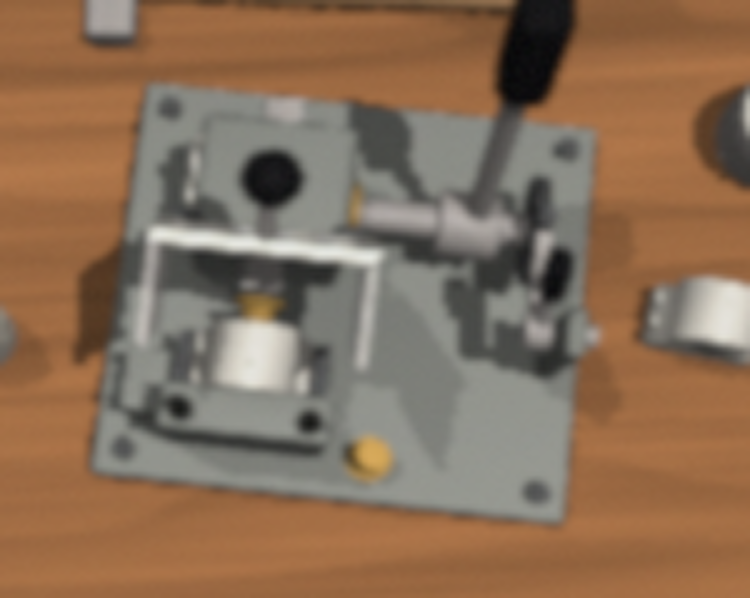

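The crops show the press yawed about −10°. The guard's frame is near (265,245) in the crop, knob (272,178), catch tab (555,275) and lever grip (535,40). I'm moving the wrist camera over the press.

Call:
play_rows:
  series:
    - [[0,0,0,-1,1],[0,0,0,-1,1],[0,0,0,-1,1],[0,0,0,-1,1],[0,0,0,-1,1]]

```text
time: 2.05
tool_pos: [0.2206, -0.5846, 0.3486]
tool_rot: [[0.99, -0.143, 0.0], [-0.143, -0.99, -0.0], [0.0, 0.0, -1.0]]
contact_force: [-0.0, 0.2, -0.1]
gripper_width: 1.0
grasp_force: 0.0
```

Call:
play_rows:
  series:
    - [[0,0,0,-1,0.37],[0,0.3,-1,-1,0],[0,0.3,-1,0,0],[0,0.3,-1,0,0],[0,0.3,-1,0,0]]

```text
time: 2.55
tool_pos: [0.268, -0.4908, 0.3978]
tool_rot: [[0.984, -0.176, 0.0], [-0.176, -0.984, -0.001], [0.0, 0.001, -1.0]]
contact_force: [-0.2, -0.7, 0.1]
gripper_width: 1.0
grasp_force: 0.0
```

Call:
play_rows:
  series:
    - [[0,0.3,-1,0,0],[0,0.3,-1,0,0],[0,0.3,-1,0,0],[0,0.3,-1,0,0],[0,0.3,-1,0,0]]

```text
time: 3.05
tool_pos: [0.3269, -0.3741, 0.3977]
tool_rot: [[0.984, -0.175, 0.0], [-0.175, -0.984, -0.0], [0.0, 0.0, -1.0]]
contact_force: [0.7, -0.2, 0.5]
gripper_width: 1.002
grasp_force: 0.0
```

Call:
play_rows:
  series:
    - [[0,0.3,-1,0,0],[0,0.3,-1,0,0],[0,0.3,-1,0,0],[0,0.3,-1,0,0],[0,0.3,-1,0,0]]

```text
time: 3.55
tool_pos: [0.3857, -0.2576, 0.3978]
tool_rot: [[0.984, -0.175, 0.0], [-0.175, -0.984, -0.0], [0.0, 0.0, -1.0]]
contact_force: [-0.8, 0.1, 0.2]
gripper_width: 0.998
grasp_force: 0.0
```

Call:
play_rows:
  series:
    - [[0,0.3,-1,0,0],[0,0.3,-1,0,0],[0,0.3,-1,0,0],[0,0.3,-1,0,0],[0,0,0,0,0]]

```text
time: 4.05
tool_pos: [0.4333, -0.1631, 0.3978]
tool_rot: [[0.985, -0.172, 0.001], [-0.172, -0.985, 0.001], [0.001, -0.001, -1.0]]
contact_force: [0.2, -0.9, 0.3]
gripper_width: 1.002
grasp_force: 0.0
```

```bash
cat >> h.py <<'E'
A=np.radians(-10.1)
Rp=np.array([[np.cos(A),-np.sin(A),0],[np.sin(A),np.cos(A),0],[0,0,1]]);O=np.array([.6265,.0155,0])
def W(p): return O+Rp@np.array(p)
def L(w): return Rp.T@(np.array(w)-O)
E
python3 - <<'E'
from h import *
s=manip.read_state();print(s['time'],s['tool_pos'],np.round(s['tool_rot'],3).tolist(),s['qpos'],s['contact_force'])
im,d=save('wrist','w1')
for t in ['guard_knob','catch_tab','catch','lever_grip','guard','spare_bush']:
    print(t,[(round(q['p'],2),np.round(L(toworld('wrist',q['location'])),3).tolist()) for q in manip.spot_in('wrist',t)[:2]])
for n,p in dict(head=(0,0,.118),tab=(-.039,-.130,.157),grip=(.049,-.1,.254),pivot=(-.06,-.13,.112)).items(): print(n,proj('wrist',W(p)).round(0),proj('top',W(p)).round(0))
for g in [1.0,1.2,1.4,1.57,1.75]:
    p=(-.028-.128*np.cos(g)+.032*np.sin(g),0,.125+.128*np.sin(g)+.032*np.cos(g));print(g,np.round(p,3),proj('wrist',W(p)).round(0),proj('top',W(p)).round(1))
E
```

```text
4.05 [ 0.4332916  -0.16313801  0.39780366] [[0.985, -0.172, 0.001], [-0.172, -0.985, 0.001], [0.001, -0.001, -1.0]] [-3.04517913e+01 -1.31166995e+01  9.46820460e+01  6.14951613e-02
  9.84101477e+01  6.94541359e+01] [ 0.22572038 -0.89494029  0.30805027]
guard_knob [(0.62, [-0.056, -0.011, 0.197])]
catch_tab [(0.62, [-0.04, -0.132, 0.116])]
catch [(0.58, [-0.047, -0.137, 0.121])]
lever_grip [(0.71, [-0.002, -0.109, 0.086]), (0.28, [-0.04, -0.135, 0.118])]
guard [(0.95, [-0.057, -0.008, 0.195])]
spare_bush [(0.68, [-0.125, -0.071, 0.039])]
head [[152.  34.]] [[323. 190.]]
tab [[252.  65.]] [[380. 209.]]
grip [[181. -67.]] [[376. 157.]]
pivot [[261.  85.]] [[376. 221.]]
1.0 [-0.07  0.    0.25] [[92. 91.]] [[320.3 208.9]]
1.2 [-0.045  0.     0.256] [[80. 60.]] [[321.8 195.6]]
1.4 [-0.018  0.     0.257] [[73. 27.]] [[323.3 182.7]]
1.57 [0.004 0.    0.253] [[69. -2.]] [[324.5 172.6]]
1.75 [0.026 0.    0.245] [[ 70. -30.]] [[325.7 163.1]]
```

View pics/w1.png

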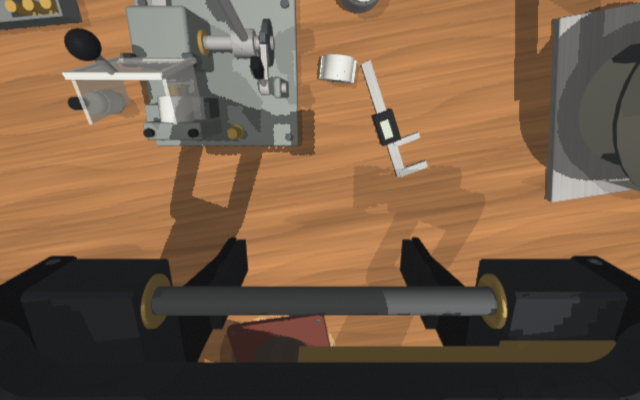

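The wrist view shows the knob at (83,43), so the guard is at about 1.3 rad. The catch is at (258,65) and the head block at about (160,35). I'll centre the view to refine the pose.

Call:
play_rows:
  series:
    - [[0,-0.5,-1,0,0],[0,-0.5,-1,0,0],[0,-0.5,-1,0,0],[0,-0.5,-1,0,0],[0,0,0,0,0]]

```text
time: 4.9
tool_pos: [0.4001, -0.0565, 0.3981]
tool_rot: [[0.985, -0.173, 0.001], [-0.173, -0.985, 0.0], [0.001, -0.001, -1.0]]
contact_force: [-0.2, -0.7, 0.5]
gripper_width: 1.0
grasp_force: 0.0
```

Call:
play_rows:
  series:
    - [[0,0,0,0,0],[0,0,0,0,0]]

```text
time: 5.1
tool_pos: [0.4009, -0.059, 0.3975]
tool_rot: [[0.984, -0.176, -0.0], [-0.176, -0.984, -0.0], [-0.0, 0.0, -1.0]]
contact_force: [0.2, -0.2, 0.4]
gripper_width: 1.004
grasp_force: 0.0
```

Run:
```python
from h import *
s=manip.read_state();print(s['time'],s['tool_pos'])
im,P=cloud('wrist');cv2.imwrite('pics/w2.png',im[:,:,::-1])
for t in ['guard_knob','catch_tab','lever_grip']:
    print(t,[(round(q['p'],2),np.round(L(toworld('wrist',q['location'])),3).tolist()) for q in manip.spot_in('wrist',t)[:2]])
for n,p in dict(headFL=(-.035,.0375,.118),headFR=(-.035,-.0375,.118),headBR=(.035,-.0375,.118),tab=(-.039,-.130,.157),pivot=(-.06,-.13,.112),hingeL=(-.028,.05,.125)).items(): print(n,proj('wrist',W(p)).round(0))
for g in [1.2,1.3,1.4]:
    p=(-.028-.128*np.cos(g)+.032*np.sin(g),0,.125+.128*np.sin(g)+.032*np.cos(g));print(g,np.round(p,3),proj('wrist',W(p)).round(0))
Q=(P-O)@Rp
np.save('Q.npy',Q);
for nm,lo,hi in [('head',.112,.124),('plate',.017,.028),('hi',.13,.33)]:
    m=(Q[...,2]>lo)&(Q[...,2]<hi)&(abs(Q[...,0])<.25)&(abs(Q[...,1])<.25)
    n,l,st,ce=cv2.connectedComponentsWithStats(m.astype(np.uint8))
    for k in range(1,n):
        if st[k,4]>80: q=Q[l==k];print(nm,st[k],np.percentile(q,2,0).round(4),np.percentile(q,98,0).round(4))
```

```text
5.1 [ 0.40085016 -0.05900439  0.39746609]
guard_knob [(0.95, [-0.065, 0.024, 0.203]), (0.53, [-0.063, -0.044, 0.027])]
catch_tab [(0.67, [-0.045, -0.129, 0.151])]
lever_grip [(0.83, [-0.011, -0.09, 0.084])]
headFL [[201.  21.]]
headFR [[262.  21.]]
headBR [[259. -47.]]
tab [[339.  17.]]
pivot [[337.  44.]]
hingeL [[188.  13.]]
1.2 [-0.045  0.     0.256] [[187.  -5.]]
1.3 [-0.031  0.     0.257] [[184. -24.]]
1.4 [-0.018  0.     0.257] [[182. -43.]]
head [203   0  60  12 655] [-0.0244 -0.0366  0.1153] [-0.0122  0.0305  0.1193]
head [347  33  14  24 213] [-0.0737 -0.159   0.1124] [-0.0495 -0.1433  0.1239]
head [333  37  10  17 141] [-0.0707 -0.1367  0.1127] [-0.0533 -0.1253  0.1229]
head [ 209   55   61   47 1579] [-0.1294 -0.0392  0.1122] [-0.075   0.0342  0.1231]
plate [ 208    0  152  115 8709] [-0.149  -0.1634  0.0192] [0.0002 0.0524 0.0241]
plate [381  19  20  27 168] [-0.0478 -0.2258  0.018 ] [-0.0127 -0.202   0.0257]
plate [ 200   24   57   45 1180] [-0.0795 -0.0067  0.0193] [-0.0224  0.0721  0.0234]
hi [ 151    0  122   75 3668] [-0.097  -0.0497  0.1352] [-0.0304  0.0455  0.2331]
hi [334   5  12  35 329] [-0.0547 -0.1366  0.1313] [-0.0296 -0.1253  0.1722]
```

View pics/w2.png

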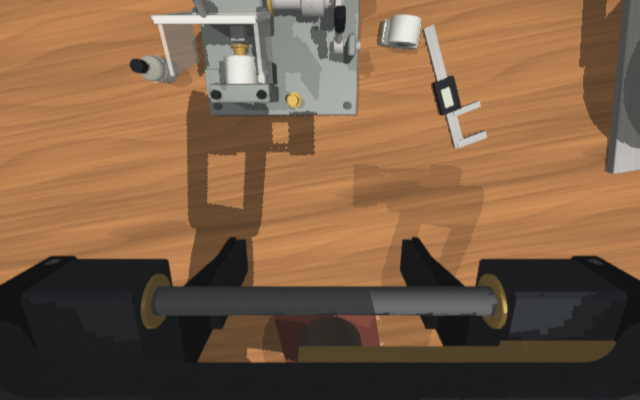

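Refined origin: about −1.5 mm in x and −2 mm in y. The catch is engaged, as expected. Next I'm hovering over the knob.

Call:
play_rows:
  series:
    - [[0,0.9,-0.55,0,0],[0,0.9,-0.55,0,0],[0,0.9,-0.55,0,0],[0,0.9,-0.55,0,0],[0,0.9,-0.55,0.6,0]]

```text
time: 5.8
tool_pos: [0.5256, -0.0104, 0.3842]
tool_rot: [[0.984, -0.176, 0.004], [-0.176, -0.984, -0.001], [0.004, 0.0, -1.0]]
contact_force: [0.7, 0.3, -0.1]
gripper_width: 1.0
grasp_force: 0.0
```

Call:
play_rows:
  series:
    - [[0,0.85,-0.55,0.6,0],[0,0.85,-0.55,0.6,0],[0,0.85,-0.55,0.6,0],[0,0,0,0,0],[0,0,0,0,0]]

```text
time: 6.3
tool_pos: [0.5933, 0.0189, 0.3364]
tool_rot: [[0.985, -0.175, -0.003], [-0.175, -0.985, -0.0], [-0.003, 0.0, -1.0]]
contact_force: [0.3, -0.8, 0.3]
gripper_width: 0.996
grasp_force: 0.0
```

```bash
sed -i 's/O=np.array(\[.6265,.0155,0\])/O=np.array([.6246,.0138,0])/' h.py
cat >> h.py <<'E'
def knob(g): return (-.028-.128*np.cos(g)+.032*np.sin(g),0,.125+.128*np.sin(g)+.032*np.cos(g))
E
python3 - <<'E'
from h import *
s=manip.read_state();print(s['time'],s['tool_pos'],L(s['tool_pos']))
im,P=cloud('wrist');cv2.imwrite('pics/w3.png',im[:,:,::-1])
print([(round(q['p'],2),np.round(L(toworld('wrist',q['location'])),3).tolist()) for q in manip.spot_in('wrist','guard_knob')[:2]])
for g in [1.1,1.2,1.3,1.4]: print(g,np.round(knob(g),3),proj('wrist',W(knob(g))).round(0))
m=manip.camera_model('wrist');print(m['fx'])
Q=(P-O)@Rp
mm=(Q[...,2]>.235)&(Q[...,2]<.29)&(abs(Q[...,1])<.03)&(abs(Q[...,0])<.1)
n,l,st,ce=cv2.connectedComponentsWithStats(mm.astype(np.uint8))
for k in range(1,n):
    if st[k,4]>80: q=Q[l==k];print(st[k],ce[k].round(0),np.percentile(q,2,0).round(4),np.percentile(q,98,0).round(4))
E
```

```text
6.3 [0.59331216 0.01891208 0.33642273] [-0.03169947 -0.00045399  0.33642273]
[(0.66, [-0.041, -0.002, 0.198])]
1.1 [-0.058  0.     0.254] [[322. 235.]]
1.2 [-0.045  0.     0.256] [[322. 221.]]
1.3 [-0.031  0.     0.257] [[322. 207.]]
1.4 [-0.018  0.     0.257] [[322. 191.]]
318.60054922240596
[306 189  33  33 817] [322. 205.] [-0.039  -0.0109  0.258 ] [-0.0172  0.0118  0.271 ]
```

View pics/w3.png

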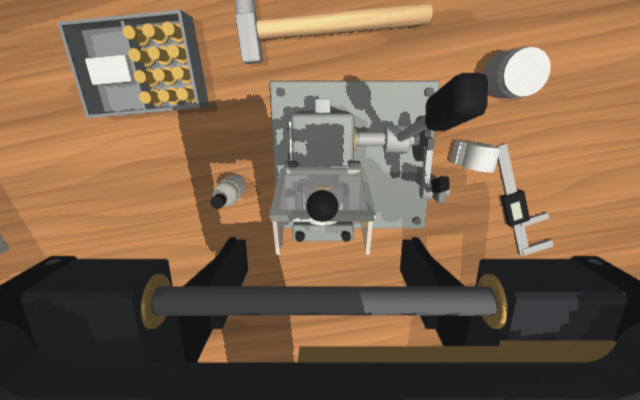

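The knob is exactly between the fingers at (322,205), so g≈1.31. I'm descending to grip it.

Call:
play_rows:
  series:
    - [[0,0.08,0,0.8,0],[0,0,0,0.8,0],[0,0,0,0.8,0],[0,0,0,0.8,0],[0,0,0,0.74,0]]

```text
time: 6.9
tool_pos: [0.5954, 0.0182, 0.2399]
tool_rot: [[0.984, -0.176, 0.002], [-0.176, -0.984, -0.0], [0.002, -0.0, -1.0]]
contact_force: [0.5, -0.0, -0.1]
gripper_width: 1.001
grasp_force: 0.0
```

Call:
play_rows:
  series:
    - [[0.6,0,0,0,0],[0.6,0,0,0,0],[0.6,0,0,0,0],[1,0,0,0,0],[1,0,0,0,0]]

```text
time: 7.4
tool_pos: [0.596, 0.0188, 0.2402]
tool_rot: [[0.985, -0.175, 0.002], [-0.175, -0.985, -0.0], [0.002, -0.0, -1.0]]
contact_force: [0.3, -0.2, -0.5]
gripper_width: 0.627
grasp_force: 0.0
```

Call:
play_rows:
  series:
    - [[1,0,0,0,0],[1,0,0,0,0],[1,0,0,0,0]]

```text
time: 7.7
tool_pos: [0.5955, 0.0189, 0.239]
tool_rot: [[0.985, -0.175, -0.0], [-0.175, -0.985, 0.0], [-0.0, -0.0, -1.0]]
contact_force: [0.3, -0.1, -0.6]
gripper_width: 0.358
grasp_force: 0.0
```

Run:
```python
from h import *
s=manip.read_state();t=L(s['tool_pos']);print(s['time'],t,s['contact_force'],s['gripper_width'],s['grasp_force'])
rx=t[0]+.028;rz=t[2]+.019-.125;print('r',np.hypot(rx,rz))
g0=np.arctan2(rz,-rx)-np.arctan2(.032,.128);print('g',g0)
Q=np.load('Q.npy')
gs=np.linspace(g0,0,26);p=np.array([knob(g) for g in gs]);d=np.diff(p,axis=0)/.025
for i,r in enumerate(d): print(i,round(gs[i+1],2),r[0].round(2),-r[2].round(2))
print(p[0],t)
```

```text
7.7 [-2.95354595e-02 -6.63621551e-05  2.39043375e-01] [ 0.2666997  -0.09519994 -0.56271821] 0.3576465504617306 0.0
r 0.13305223474792316
g 1.3142771313987054
0 1.26 -0.28 0.01
1 1.21 -0.28 0.03
2 1.16 -0.27 0.04
3 1.1 -0.27 0.05
4 1.05 -0.27 0.07
5 1.0 -0.26 0.08
6 0.95 -0.26 0.1
7 0.89 -0.25 0.11
8 0.84 -0.25 0.12
9 0.79 -0.24 0.14
10 0.74 -0.23 0.15
11 0.68 -0.23 0.16
12 0.63 -0.22 0.17
13 0.58 -0.21 0.18
14 0.53 -0.2 0.19
15 0.47 -0.19 0.2
16 0.42 -0.18 0.21
17 0.37 -0.17 0.22
18 0.32 -0.15 0.23
19 0.26 -0.14 0.24
20 0.21 -0.13 0.25
21 0.16 -0.12 0.25
22 0.11 -0.1 0.26
23 0.05 -0.09 0.26
24 0.0 -0.07 0.27
[-0.02952262  0.          0.25693059] [-2.95354595e-02 -6.63621551e-05  2.39043375e-01]
```

Call:
play_rows:
  series:
    - [[1,0,0,0,0],[1,0,0,0,0],[1,0,0,0,0],[1,0,0,0,0]]

```text
time: 8.1
tool_pos: [0.5956, 0.0197, 0.239]
tool_rot: [[0.985, -0.175, 0.0], [-0.175, -0.985, 0.001], [-0.0, -0.001, -1.0]]
contact_force: [0.9, 5.2, -0.1]
gripper_width: 0.279
grasp_force: 30.0
```

Call:
play_rows:
  series:
    - [[1,-0.28,0,0.01,0],[1,-0.28,0,0.03,0],[1,-0.27,0,0.04,0],[1,-0.27,0,0.05,0],[1,-0.27,0,0.07,0]]

```text
time: 8.6
tool_pos: [0.5619, 0.0257, 0.234]
tool_rot: [[0.985, -0.175, 0.001], [-0.175, -0.985, 0.001], [0.001, -0.001, -1.0]]
contact_force: [3.0, 5.2, -2.0]
gripper_width: 0.279
grasp_force: 30.0
```

Call:
play_rows:
  series:
    - [[1,-0.26,0,0.08,0],[1,-0.26,0,0.1,0],[1,-0.25,0,0.11,0],[1,-0.25,0,0.12,0],[1,-0.24,0,0.14,0]]

```text
time: 9.1
tool_pos: [0.531, 0.0311, 0.2206]
tool_rot: [[0.985, -0.175, 0.001], [-0.175, -0.985, 0.001], [0.001, -0.001, -1.0]]
contact_force: [1.5, 6.2, -0.0]
gripper_width: 0.278
grasp_force: 30.0
```

Call:
play_rows:
  series:
    - [[1,-0.23,0,0.15,0],[1,-0.23,0,0.16,0],[1,-0.22,0,0.17,0],[1,-0.21,0,0.18,0],[1,-0.2,0,0.19,0]]

```text
time: 9.6
tool_pos: [0.5042, 0.0359, 0.1993]
tool_rot: [[0.985, -0.175, 0.001], [-0.175, -0.985, 0.001], [0.001, -0.001, -1.0]]
contact_force: [2.3, 6.3, -0.8]
gripper_width: 0.276
grasp_force: 30.0
```

Call:
play_rows:
  series:
    - [[1,-0.19,0,0.2,0],[1,-0.18,0,0.21,0],[1,-0.17,0,0.22,0],[1,-0.15,0,0.23,0],[1,-0.14,0,0.24,0]]

```text
time: 10.1
tool_pos: [0.4836, 0.0395, 0.1717]
tool_rot: [[0.985, -0.175, 0.001], [-0.175, -0.985, 0.001], [0.001, -0.001, -1.0]]
contact_force: [1.0, 5.4, 0.9]
gripper_width: 0.281
grasp_force: 30.0
```

Call:
play_rows:
  series:
    - [[1,-0.07,0,0.12,0],[1,-0.06,0,0.13,0],[1,-0.06,0,0.12,0],[1,-0.06,0,0.13,0],[1,-0.05,0,0.13,0]]

```text
time: 10.6
tool_pos: [0.4761, 0.0408, 0.1559]
tool_rot: [[0.985, -0.175, 0.0], [-0.175, -0.985, 0.001], [0.0, -0.001, -1.0]]
contact_force: [-0.3, 6.6, 0.8]
gripper_width: 0.277
grasp_force: 30.0
```

Run:
```python
from h import *
s=manip.read_state();t=L(s['tool_pos']);print(s['time'],t,s['contact_force'],s['gripper_width'],s['grasp_force'])
rx=t[0]+.028;rz=t[2]+.019-.125;print('r',np.hypot(rx,rz),'g',np.arctan2(rz,-rx)-np.arctan2(.032,.128))
```

```text
10.6 [-0.15090296  0.00058959  0.15593766] [-0.32279068  6.64475592  0.7734296 ] 0.27744053717157247 30.023250407539308
r 0.132660878825083 g 0.14096221686722624
```

Call:
play_rows:
  series:
    - [[1,-0.04,0,0.12,0],[1,-0.04,0,0.12,0],[1,-0.03,0,0.12,0],[1,-0.03,0,0.12,0],[1,-0.02,0,0.08,0]]

```text
time: 11.1
tool_pos: [0.4715, 0.0417, 0.1415]
tool_rot: [[0.985, -0.175, -0.001], [-0.175, -0.985, 0.002], [-0.002, -0.001, -1.0]]
contact_force: [-3.3, 5.8, 2.4]
gripper_width: 0.277
grasp_force: 30.0
```

Call:
play_rows:
  series:
    - [[1,-0.02,0,0.05,0],[1,-0.01,0,0.05,0],[1,0,0,0.04,0],[1,0,0,0,0],[1,0,0,0,0]]

```text
time: 11.6
tool_pos: [0.4708, 0.0418, 0.1388]
tool_rot: [[0.985, -0.175, -0.001], [-0.175, -0.985, 0.001], [-0.002, -0.001, -1.0]]
contact_force: [-4.3, 6.9, 4.9]
gripper_width: 0.282
grasp_force: 30.0
```

Run:
```python
from h import *
s=manip.read_state();t=L(s['tool_pos']);print(s['time'],t,s['contact_force'],s['gripper_width'],s['grasp_force'])
rx=t[0]+.028;rz=t[2]+.019-.125;print('r',np.hypot(rx,rz),'g',np.arctan2(rz,-rx)-np.arctan2(.032,.128))
```

```text
11.6 [-0.15629774  0.00057865  0.1387748 ] [-4.32488941  6.86544416  4.93926554] 0.28194504264812403 30.033826511353254
r 0.13241789209433177 g 0.005131138964604404
```

Call:
play_rows:
  series:
    - [[1,0.04,0,0.04,0],[1,0.03,0,0.04,0],[1,0,0,0,0],[1,0,0,0,0]]

```text
time: 12.0
tool_pos: [0.4712, 0.0417, 0.1383]
tool_rot: [[0.985, -0.175, -0.005], [-0.175, -0.985, 0.002], [-0.005, -0.001, -1.0]]
contact_force: [-16.7, 7.8, 21.8]
gripper_width: 0.275
grasp_force: 30.1
```

Call:
play_rows:
  series:
    - [[0,0,0,0,0],[0,0,0,0,0],[0,0,0,0,0],[0,0,0,0,0],[0,0,0,0,0]]

```text
time: 12.5
tool_pos: [0.4731, 0.0404, 0.1361]
tool_rot: [[0.984, -0.176, -0.0], [-0.176, -0.984, -0.0], [-0.0, 0.0, -1.0]]
contact_force: [-0.3, -0.3, -0.7]
gripper_width: 0.648
grasp_force: 0.0
```

Run:
```python
from h import *
s=manip.read_state();t=L(s['tool_pos']);print(s['time'],t,s['contact_force'],s['gripper_width'],s['grasp_force'])
```

```text
12.5 [-0.15381462 -0.00037939  0.13605848] [-0.32580709 -0.26811571 -0.68908526] 0.6478097429747758 0.0
```

The guard is seated on its stops (g≈0) and released. I'm lifting off and hovering over the catch tab.

Call:
play_rows:
  series:
    - [[0.2,0,0,-0.6,0],[0.2,0,0,-1,0],[0.2,0,0,-1,0],[0.2,0,0,-1,0],[0.4,0,0,-1,0]]

```text
time: 13.0
tool_pos: [0.473, 0.0405, 0.2521]
tool_rot: [[0.984, -0.175, -0.0], [-0.175, -0.984, -0.0], [-0.0, 0.0, -1.0]]
contact_force: [0.6, 0.3, -0.3]
gripper_width: 0.763
grasp_force: 0.0
```

Call:
play_rows:
  series:
    - [[0.4,0,1,-1,0],[0.4,0.9,1,-0.4,0],[0.4,0.9,1,0,0],[0.4,0.9,1,0,0],[0.4,0.9,1,0,0]]

```text
time: 13.5
tool_pos: [0.5405, -0.0996, 0.2863]
tool_rot: [[0.984, -0.175, 0.0], [-0.175, -0.984, -0.0], [0.0, 0.0, -1.0]]
contact_force: [0.6, 0.7, 1.1]
gripper_width: 0.603
grasp_force: 0.0
```

Call:
play_rows:
  series:
    - [[0.4,0.9,0.17,0.2,0],[0.4,0,0,1,0],[0.4,0,0,1,0],[0.4,0,0,0,0],[0.4,0,0,0,0]]

```text
time: 14.0
tool_pos: [0.561, -0.1063, 0.2311]
tool_rot: [[0.985, -0.175, -0.001], [-0.175, -0.985, 0.0], [-0.001, -0.0, -1.0]]
contact_force: [-0.4, 0.5, -0.3]
gripper_width: 0.602
grasp_force: 0.0
```

Run:
```python
from h import *
s=manip.read_state();print(s['time'],L(s['tool_pos']),s['gripper_width'],s['contact_force'])
im,P=cloud('wrist');cv2.imwrite('pics/w4.png',im[:,:,::-1])
for t in ['catch_tab','guard_knob','lever_grip']:print([(round(q['p'],2),np.round(L(toworld('wrist',q['location'])),3).tolist()) for q in manip.spot_in('wrist',t)[:2]])
for p in [(-.039,-.13,.157),(.049,-.1,.254)]: print(proj('wrist',W(p)).round(0))
Q=(P-O)@Rp
for lo,hi,y0,y1,x0,x1 in [(.135,.185,-.16,-.115,-.07,-.01),(.2,.29,-.13,-.07,0,.09)]:
    mm=(Q[...,2]>lo)&(Q[...,2]<hi)&(Q[...,1]>y0)&(Q[...,1]<y1)&(Q[...,0]>x0)&(Q[...,0]<x1)
    n,l,st,ce=cv2.connectedComponentsWithStats(mm.astype(np.uint8))
    for k in range(1,n):
        if st[k,4]>60: q=Q[l==k];print(st[k],ce[k].round(0),np.percentile(q,2,0).round(4),np.percentile(q,98,0).round(4))
```

```text
14.0 [-0.0416058  -0.12937146  0.23107182] 0.6023915792589571 [-0.38908119  0.49691711 -0.25193745]
[(0.23, [-0.075, 0.133, 0.061])]
[(0.59, [-0.068, -0.009, 0.128])]
[(0.72, [0.043, -0.101, 0.278])]
[[324. 208.]]
[[252.  84.]]
[316 195  16  23 342] [323. 206.] [-0.0451 -0.1355  0.1626] [-0.0265 -0.1243  0.1738]
[ 204   18   85  114 7616] [246.  73.] [ 0.0294 -0.1115  0.2273] [ 0.0674 -0.09    0.2813]
```

View pics/w4.png

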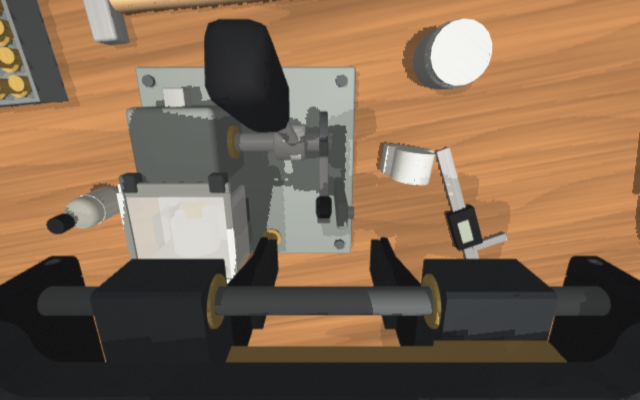

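The guard lies level, seen at (190,210). The tab at (323,206) sits centred between the fingers, so I'm descending and gripping it.

Call:
play_rows:
  series:
    - [[0.4,0.08,0.02,0.8,0],[0.4,0,0,0.8,0],[0.5,0,0,0.8,0],[0.6,0,0,0.7,0],[0.6,0,0,0.62,0]]

```text
time: 14.7
tool_pos: [0.5636, -0.1072, 0.1385]
tool_rot: [[0.985, -0.175, 0.001], [-0.175, -0.985, -0.0], [0.002, 0.0, -1.0]]
contact_force: [-0.6, -0.1, -0.2]
gripper_width: 0.434
grasp_force: 0.0
```

Call:
play_rows:
  series:
    - [[0.7,0,0,0,0],[1,0,0,0,0],[1,0,0,0,0],[1,0,0,0,0],[1,0,0,0,0]]

```text
time: 15.2
tool_pos: [0.5642, -0.1068, 0.1397]
tool_rot: [[0.985, -0.175, 0.003], [-0.175, -0.985, 0.0], [0.003, -0.001, -1.0]]
contact_force: [0.3, 3.2, 3.5]
gripper_width: 0.133
grasp_force: 30.0
```

Call:
play_rows:
  series:
    - [[1,0,0,0,0],[1,0,0,0,0]]

```text
time: 15.4
tool_pos: [0.5643, -0.1069, 0.1397]
tool_rot: [[0.985, -0.175, 0.003], [-0.175, -0.985, 0.0], [0.003, -0.001, -1.0]]
contact_force: [1.0, 4.6, 5.6]
gripper_width: 0.129
grasp_force: 30.0
```

Run:
```python
from h import *
s=manip.read_state();t=L(s['tool_pos']);print(s['time'],t,s['contact_force'],s['gripper_width'],s['grasp_force'])
rx=t[0]+.06;rz=t[2]+.019-.112;r=np.hypot(rx,rz);a=np.arctan2(rx,rz);print(r,a)
c=np.arange(0,1.61,.1);p=np.c_[r*np.sin(a-c),r*np.cos(a-c)]
print((np.diff(p,axis=0)/.025*[1,-1]).round(2).tolist())
```

```text
15.4 [-0.03818209 -0.12936046  0.13971803] [0.9587587  4.63235206 5.57761168] 0.12883357315293864 30.001004990190268
0.05156156644841696 0.43691116525409646
[[-0.19, -0.08], [-0.2, -0.06], [-0.2, -0.04], [-0.21, -0.02], [-0.21, 0.0], [-0.2, 0.02], [-0.2, 0.04], [-0.2, 0.06], [-0.19, 0.08], [-0.18, 0.1], [-0.17, 0.12], [-0.16, 0.13], [-0.14, 0.15], [-0.13, 0.16], [-0.11, 0.17], [-0.09, 0.18]]
```

Call:
play_rows:
  series:
    - [[1,-0.19,0,-0.08,0],[1,-0.2,0,-0.06,0],[1,-0.2,0,-0.04,0],[1,-0.2,0,-0.02,0],[1,-0.2,0,0,0]]

```text
time: 15.9
tool_pos: [0.5413, -0.1028, 0.1444]
tool_rot: [[0.984, -0.175, 0.006], [-0.175, -0.985, -0.0], [0.006, -0.001, -1.0]]
contact_force: [8.2, 2.6, -0.9]
gripper_width: 0.131
grasp_force: 30.0
```

Call:
play_rows:
  series:
    - [[1,-0.2,0,0.02,0],[1,-0.2,0,0.04,0],[1,-0.2,0,0.06,0],[1,-0.18,0,0.08,0],[1,-0.17,0,0.1,0]]

```text
time: 16.4
tool_pos: [0.5183, -0.0987, 0.1381]
tool_rot: [[0.985, -0.175, 0.007], [-0.175, -0.985, -0.001], [0.007, -0.001, -1.0]]
contact_force: [4.9, 4.1, 7.0]
gripper_width: 0.135
grasp_force: 30.0
```

```bash
cat > c.py <<'E'
from h import *
s=manip.read_state();t=L(s['tool_pos']);print(s['time'],t,s['contact_force'],s['gripper_width'],s['grasp_force'])
rx=t[0]+.06;rz=t[2]+.019-.112;r=np.hypot(rx,rz);a=np.arctan2(rx,rz);print(r,.437-a)
E
python3 c.py
```

```text
16.4 [-0.08496908 -0.12942498  0.13811718] [4.88842745 4.10332281 6.99589162] 0.13453083847909642 30.001129740849137
0.051565634913651764 0.9424706514879404
```

Call:
play_rows:
  series:
    - [[1,-0.17,0,0.11,0],[1,-0.16,0,0.13,0],[1,-0.15,0,0.14,0],[1,-0.13,0,0.16,0],[1,-0.11,0,0.16,0]]

```text
time: 16.9
tool_pos: [0.4996, -0.0954, 0.12]
tool_rot: [[0.985, -0.175, 0.005], [-0.175, -0.985, -0.0], [0.005, -0.0, -1.0]]
contact_force: [3.7, 4.6, 4.8]
gripper_width: 0.134
grasp_force: 30.0
```

```bash
python3 c.py
```

```text
16.9 [-0.10389007 -0.12946815  0.11996262] [3.74930753 4.56044642 4.81792082] 0.13355370771562755 30.001028710976243
0.051510391705635 1.456912736330251
```

Call:
play_rows:
  series:
    - [[1,-0.06,0,0.1,0],[1,-0.05,0,0.1,0],[1,0,0,0,0]]

```text
time: 17.2
tool_pos: [0.4972, -0.095, 0.1157]
tool_rot: [[0.985, -0.175, 0.005], [-0.175, -0.985, -0.0], [0.005, -0.0, -1.0]]
contact_force: [2.4, 4.6, 10.4]
gripper_width: 0.135
grasp_force: 30.0
```

```bash
python3 c.py
```

```text
17.2 [-0.10635652 -0.12948911  0.11565282] [ 2.41926811  4.63707362 10.3544391 ] 0.13513018838264768 30.00159015879035
0.05159532496870994 1.55325755218719
```

Call:
play_rows:
  series:
    - [[1,-0.03,0,0.1,0],[1,-0.02,0,0.08,0],[1,0,0,0,0]]

```text
time: 17.5
tool_pos: [0.4971, -0.0951, 0.1142]
tool_rot: [[0.985, -0.175, 0.007], [-0.175, -0.985, -0.001], [0.007, -0.0, -1.0]]
contact_force: [-5.2, 7.6, 28.2]
gripper_width: 0.135
grasp_force: 30.0
```

```bash
python3 c.py
```

```text
17.5 [-0.10645075 -0.12953548  0.11415877] [-5.19850629  7.62612637 28.22276372] 0.13457106089438114 30.004514660686255
0.051042783394485765 1.5803698628119462
```

Both contact forces rose sharply at about 1.5 rad, so the catch is on its stop. I'm releasing it, lifting, and hovering over the lever grip.

Call:
play_rows:
  series:
    - [[0.6,0,0,-0.12,0],[0.5,0,0,0,0],[0.5,0,0,0,0],[0.5,0,0,0,0],[0.5,0,0,-0.3,0]]

```text
time: 18.0
tool_pos: [0.4923, -0.0945, 0.1177]
tool_rot: [[0.984, -0.175, -0.004], [-0.175, -0.984, 0.001], [-0.004, -0.0, -1.0]]
contact_force: [-0.9, -0.1, 0.3]
gripper_width: 0.469
grasp_force: 0.0
```

Call:
play_rows:
  series:
    - [[0.4,0,0,-1,0],[0.4,0,0,-1,0],[0.4,0,0,-1,0],[0.4,0,0,-1,0],[0.3,0,0,-1,0]]

```text
time: 18.5
tool_pos: [0.4935, -0.0948, 0.2455]
tool_rot: [[0.984, -0.175, -0.0], [-0.175, -0.984, -0.0], [-0.0, 0.0, -1.0]]
contact_force: [0.8, 0.3, -0.9]
gripper_width: 0.634
grasp_force: 0.0
```

Call:
play_rows:
  series:
    - [[0.3,0,0,-1,0],[0.3,0,0,-1,0],[0.3,0.5,0,-0.8,0],[0.3,0.8,-0.3,0,0],[0.3,1,-0.3,0,0]]

```text
time: 19.0
tool_pos: [0.5537, -0.0904, 0.316]
tool_rot: [[0.984, -0.176, 0.002], [-0.176, -0.984, -0.001], [0.002, 0.001, -1.0]]
contact_force: [0.8, 0.3, -0.4]
gripper_width: 0.701
grasp_force: 0.0
```

Call:
play_rows:
  series:
    - [[0.3,1,-0.3,0,0],[0.3,1,-0.26,0,0],[0.3,1,0,0,0],[0.3,0.9,0,0,0],[0.3,0,0,0,0]]

```text
time: 19.5
tool_pos: [0.6528, -0.0938, 0.313]
tool_rot: [[0.984, -0.175, -0.001], [-0.175, -0.985, 0.0], [-0.001, 0.0, -1.0]]
contact_force: [-0.7, 0.2, -0.4]
gripper_width: 0.7
grasp_force: 0.0
```

Call:
play_rows:
  series:
    - [[0.3,0,0,0,0]]

```text
time: 19.6
tool_pos: [0.6511, -0.0934, 0.3136]
tool_rot: [[0.985, -0.175, -0.002], [-0.175, -0.985, 0.0], [-0.002, 0.0, -1.0]]
contact_force: [0.6, 0.5, -0.5]
gripper_width: 0.7
grasp_force: 0.0
```

Run:
```python
from h import *
s=manip.read_state();print(s['time'],L(s['tool_pos']),s['gripper_width'],s['contact_force'])
im,P=cloud('wrist');cv2.imwrite('pics/w5.png',im[:,:,::-1])
for p in [(-.103,-.13,.136),(.049,-.1,.254),knob(0)]: print(proj('wrist',W(p)).round(0),proj('top',W(p)).round(0))
Q=(P-O)@Rp
mm=(Q[...,2]>.2)&(Q[...,2]<.29)&(Q[...,1]>-.14)&(Q[...,1]<-.06)&(Q[...,0]>0)&(Q[...,0]<.1)
n,l,st,ce=cv2.connectedComponentsWithStats(mm.astype(np.uint8))
for k in range(1,n):
    if st[k,4]>60: q=Q[l==k];print(st[k],ce[k].round(0),np.percentile(q,2,0).round(4),np.percentile(q,98,0).round(4))
a=manip.grab_frame('side')[0][150:280,270:420]
cv2.imwrite('pics/s5.png',cv2.resize(np.hstack([a[:,:,::-1],im[130:260,240:440,::-1]]),None,fx=2.2,fy=4,interpolation=2))
```

```text
19.6 [ 0.04494064 -0.10092557  0.31361839] 0.6997430929881073 [ 0.63135517  0.53555043 -0.4676635 ]
[[346. 294.]] [[377. 240.]]
[[322. 211.]] [[377. 158.]]
[[241. 341.]] [[316. 256.]]
[ 304  189   35   45 1423] [321. 211.] [ 0.0423 -0.1105  0.2652] [ 0.0681 -0.0888  0.2801]
```

View pics/w5.png

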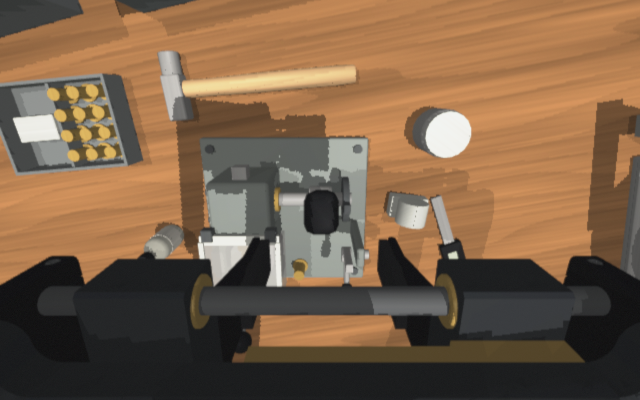

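View pics/s5.png

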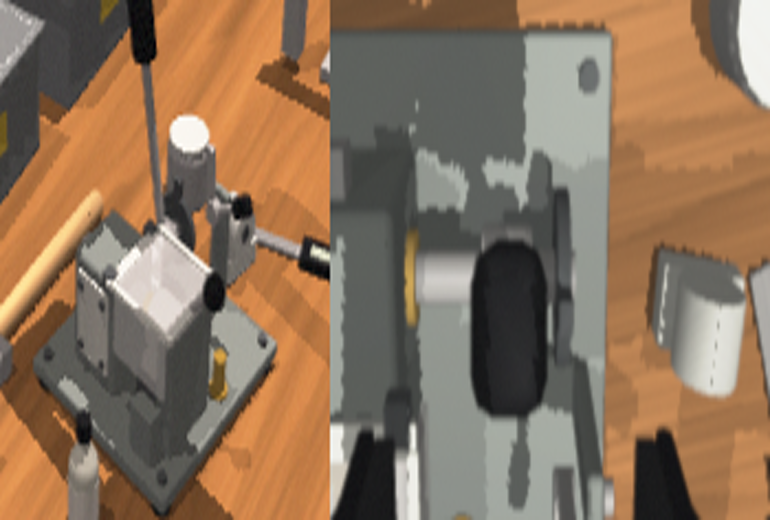

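The guard is shut and the catch is flipped: its tab shows at (347,288), as predicted. The lever grip is centred at (321,211), so I'm descending and gripping it.

Call:
play_rows:
  series:
    - [[0.3,0.16,-0.05,0.7,0],[0.3,0,0,0.7,0],[0.3,0,0,0.7,0],[0.3,0,0,0.6,0],[0.4,0,0,0.44,0]]

```text
time: 20.2
tool_pos: [0.6547, -0.0926, 0.2336]
tool_rot: [[0.985, -0.175, -0.002], [-0.175, -0.985, 0.001], [-0.002, -0.0, -1.0]]
contact_force: [-0.4, 0.2, 0.5]
gripper_width: 0.663
grasp_force: 0.0
```

Call:
play_rows:
  series:
    - [[0.5,0,0,0,0],[1,0,0,0,0],[1,0,0,0,0],[1,0,0,0,0],[1,0,0,0,0]]

```text
time: 20.7
tool_pos: [0.6562, -0.0925, 0.2369]
tool_rot: [[0.985, -0.175, 0.002], [-0.175, -0.985, 0.0], [0.002, -0.001, -1.0]]
contact_force: [0.2, 1.0, 2.2]
gripper_width: 0.274
grasp_force: 30.0
```

Call:
play_rows:
  series:
    - [[1,0,0,0,0],[1,0,0,0,0],[1,0,0,0,0]]

```text
time: 21.0
tool_pos: [0.6562, -0.0925, 0.2369]
tool_rot: [[0.985, -0.175, 0.002], [-0.175, -0.985, 0.0], [0.002, -0.001, -1.0]]
contact_force: [1.5, 3.2, 5.2]
gripper_width: 0.274
grasp_force: 30.0
```

```bash
cat > l.py <<'E'
from h import *
s=manip.read_state();t=L(s['tool_pos']);print(s['time'],t,s['contact_force'],s['gripper_width'],s['grasp_force'])
rx=t[0];rz=t[2]+.019-.07;r=np.hypot(rx,rz);a=np.arctan2(rx,rz);print(r,'lever',.2618-a)
c=np.arange(0,1.15,.04);p=np.c_[r*np.sin(a-c),r*np.cos(a-c)]
print((np.diff(p,axis=0)/.025*[1,-1]).round(2).tolist())
E
python3 l.py
```

```text
21.0 [ 0.04979811 -0.0991302   0.23687017] [1.49695228 3.18135592 5.22558359] 0.27405847417653767 29.999639557208866
0.19242550010143972 lever 2.896872096719294e-05
[[-0.3, -0.07], [-0.3, -0.06], [-0.3, -0.05], [-0.31, -0.04], [-0.31, -0.03], [-0.31, -0.01], [-0.31, -0.0], [-0.31, 0.01], [-0.31, 0.02], [-0.31, 0.04], [-0.3, 0.05], [-0.3, 0.06], [-0.3, 0.07], [-0.3, 0.08], [-0.29, 0.1], [-0.29, 0.11], [-0.28, 0.12], [-0.28, 0.13], [-0.27, 0.14], [-0.27, 0.15], [-0.26, 0.16], [-0.25, 0.17], [-0.25, 0.18], [-0.24, 0.19], [-0.23, 0.2], [-0.22, 0.21], [-0.21, 0.22], [-0.21, 0.23]]
```

Call:
play_rows:
  series:
    - [[1,-0.3,0,-0.07,0],[1,-0.3,0,-0.06,0],[1,-0.3,0,-0.05,0],[1,-0.31,0,-0.04,0],[1,-0.31,0,-0.03,0]]

```text
time: 21.5
tool_pos: [0.6204, -0.0862, 0.2425]
tool_rot: [[0.985, -0.175, 0.006], [-0.175, -0.985, -0.0], [0.006, -0.001, -1.0]]
contact_force: [9.1, 2.5, -1.8]
gripper_width: 0.273
grasp_force: 30.0
```

```bash
python3 l.py | head -2
```

```text
21.5 [ 0.01336012 -0.09917872  0.24249312] [ 9.07085791  2.54835992 -1.75110275] 0.272816604750182 30.00073624541983
0.19195861028134878 lever 0.19214473577481975
```

The lever moves freely under about 9 N, so I'm continuing along the arc.

Call:
play_rows:
  series:
    - [[1,-0.31,0,-0.01,0],[1,-0.31,0,0,0],[1,-0.31,0,0.01,0],[1,-0.31,0,0.02,0],[1,-0.31,0,0.04,0]]

```text
time: 22.0
tool_pos: [0.5833, -0.0797, 0.2415]
tool_rot: [[0.984, -0.175, 0.009], [-0.175, -0.985, -0.001], [0.009, -0.001, -1.0]]
contact_force: [13.8, 1.1, -0.6]
gripper_width: 0.271
grasp_force: 30.0
```

Call:
play_rows:
  series:
    - [[1,-0.3,0,0.05,0],[1,-0.3,0,0.06,0],[1,-0.3,0,0.07,0],[1,-0.3,0,0.08,0],[1,-0.29,0,0.1,0]]

```text
time: 22.5
tool_pos: [0.5475, -0.0733, 0.234]
tool_rot: [[0.984, -0.175, 0.012], [-0.175, -0.985, -0.002], [0.012, -0.001, -1.0]]
contact_force: [12.4, 1.5, 4.6]
gripper_width: 0.272
grasp_force: 30.0
```

Call:
play_rows:
  series:
    - [[1,-0.29,0,0.11,0],[1,-0.28,0,0.12,0],[1,-0.28,0,0.13,0],[1,-0.27,0,0.14,0],[1,-0.27,0,0.15,0]]

```text
time: 23.0
tool_pos: [0.5139, -0.0674, 0.2198]
tool_rot: [[0.984, -0.175, 0.014], [-0.175, -0.985, -0.002], [0.014, -0.0, -1.0]]
contact_force: [7.9, 3.5, 15.0]
gripper_width: 0.272
grasp_force: 30.0
```

```bash
python3 l.py | head -2
```

```text
23.0 [-0.09477665 -0.09934196  0.21979373] [ 7.91348166  3.54681628 14.98877405] 0.27214736824246316 29.999843607656658
0.19358186047354467 lever 0.7734248680849234
```

Call:
play_rows:
  series:
    - [[1,-0.27,0,0.15,0],[1,-0.26,0,0.16,0],[1,-0.25,0,0.17,0],[1,-0.25,0,0.18,0],[1,-0.24,0,0.19,0]]

```text
time: 23.5
tool_pos: [0.4817, -0.0617, 0.1985]
tool_rot: [[0.984, -0.175, 0.011], [-0.175, -0.985, -0.002], [0.011, -0.0, -1.0]]
contact_force: [2.2, 4.1, 17.1]
gripper_width: 0.269
grasp_force: 30.0
```

```bash
python3 l.py | head -2
```

```text
23.5 [-0.12740599 -0.09938318  0.19854933] [ 2.24108624  4.13951239 17.12743378] 0.26855367772653005 30.001089074648917
0.19494381728742402 lever 0.9740683704737982
```

Call:
play_rows:
  series:
    - [[1,-0.18,0,0.14,0],[1,-0.12,0,0.1,0],[1,-0.06,0,0.05,0],[1,0,0,0,0],[1,0,0,0,0]]

```text
time: 24.0
tool_pos: [0.4723, -0.06, 0.1907]
tool_rot: [[0.984, -0.175, 0.009], [-0.175, -0.985, -0.001], [0.009, -0.0, -1.0]]
contact_force: [2.1, 3.7, 15.3]
gripper_width: 0.273
grasp_force: 30.0
```

```bash
python3 l.py | head -2
```

```text
24.0 [-0.13701692 -0.09939307  0.19065745] [ 2.08127427  3.69535901 15.29365444] 0.2732653796458642 30.000702068209648
0.19564722691946163 lever 1.0376546305429986
```

Call:
play_rows:
  series:
    - [[1,-0.09,0,0.08,0],[1,-0.09,0,0.08,0],[1,0,0,0,0],[1,0,0,0,0]]

```text
time: 24.4
tool_pos: [0.4677, -0.0592, 0.1865]
tool_rot: [[0.984, -0.175, 0.008], [-0.175, -0.985, -0.001], [0.009, -0.0, -1.0]]
contact_force: [1.6, 3.9, 15.0]
gripper_width: 0.271
grasp_force: 30.0
```

```bash
python3 l.py | head -2
```

```text
24.4 [-0.14163603 -0.09942553  0.18654515] [ 1.64029877  3.90546624 15.04694771] 0.27139791354573634 30.000648493878543
0.19604401359554685 lever 1.0691689901434303
```

Call:
play_rows:
  series:
    - [[1,-0.09,0,0.08,0],[1,-0.09,0,0.09,0],[1,0,0,0,0],[1,0,0,0,0]]

```text
time: 24.8
tool_pos: [0.4631, -0.0584, 0.1821]
tool_rot: [[0.984, -0.175, 0.008], [-0.175, -0.985, -0.001], [0.008, -0.0, -1.0]]
contact_force: [2.2, 4.4, 16.4]
gripper_width: 0.273
grasp_force: 30.0
```

```bash
python3 l.py | head -2
python3 - <<'E'
from h import *
for th in (.9,1.0,1.03,1.1):
    a=.2618-th; print(th,[proj('side',W((r*np.sin(a),-.1,.07+r*np.cos(a))))[0].round(1).tolist() for r in (.08,.215)])
b=manip.grab_frame('side')[0][150:280,270:420]
cv2.imwrite('pics/s6.png',cv2.resize(b[:,:,::-1],None,fx=5,fy=4.6,interpolation=2))
E
```

```text
24.8 [-0.14634244 -0.09939525  0.18212194] [ 2.18182909  4.40956108 16.43267774] 0.2725877637499805 30.00072866678238
0.19649191299042199 lever 1.10199892835383
0.9 [[357.6, 198.4], [384.0, 175.8]]
1.0 [[359.2, 200.8], [388.6, 182.5]]
1.03 [[359.7, 201.5], [389.9, 184.6]]
1.1 [[360.6, 203.2], [392.8, 189.5]]
```

View pics/s6.png

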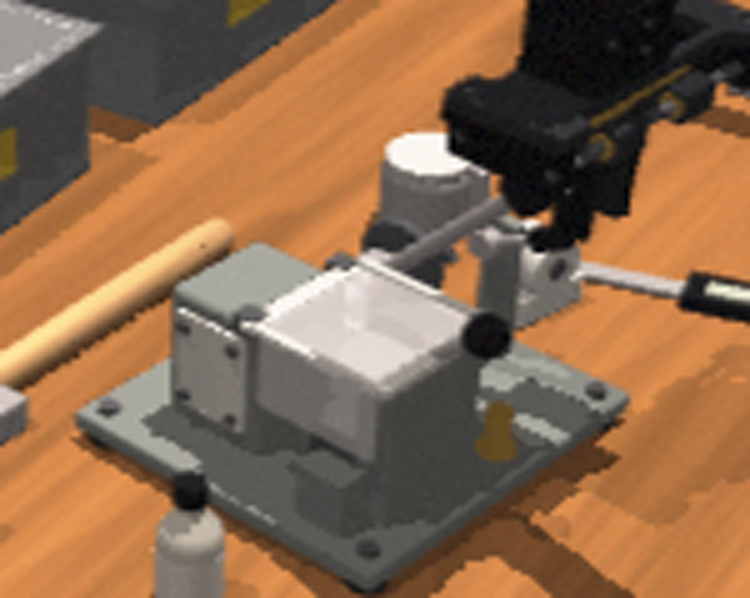

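In the side view the shaft runs from about (390,262) to (500,205) in the crop, which suggests a lever angle near 1.0–1.05. I'll measure it from depth.

```bash
cat > m.py <<'E'
from h import *
for c in ['side','wrist','top']:
    im,P=cloud(c);Q=(P-O)@Rp
    x,y,z=Q[...,0],Q[...,1],Q[...,2];r=np.hypot(x,z-.07)
    th=.2618-np.arctan2(x,z-.07)
    m=(abs(y+.1)<.012)&(r>.06)&(r<.15)&(th>.6)&(th<1.4)&(x<-.02)
    q=Q[m]
    if len(q)<8: print(c,len(q));continue
    a=np.polyfit(q[:,0],q[:,2],1)
    print(c,len(q),'slope lever',.2618+np.arctan2(1,-a[0])if 0 else .2618+np.pi/2-np.arctan(-a[0]),'z-off at pivot',a[1]-.07,'med th',np.median(th[m]),np.median(y[m]))
E
python3 m.py
```

```text
side 89 slope lever 1.0112670227390916 z-off at pivot 0.002823984927072337 med th 0.9924891377867398 -0.09428413153638254
wrist 2012 slope lever 0.9795949315569744 z-off at pivot 0.004638063476276169 med th 0.9520596799529568 -0.09947919854255413
top 0
```

Call:
play_rows:
  series:
    - [[1,-0.06,0,0.08,0],[1,-0.06,0,0.08,0],[1,0,0,0,0],[1,0,0,0,0]]

```text
time: 25.4
tool_pos: [0.4594, -0.0577, 0.1782]
tool_rot: [[0.985, -0.175, 0.006], [-0.175, -0.985, -0.001], [0.006, -0.0, -1.0]]
contact_force: [-2.9, 4.9, 18.8]
gripper_width: 0.276
grasp_force: 30.0
```

```bash
python3 l.py | head -2;python3 m.py
```

```text
25.4 [-0.15013951 -0.0993977   0.17822914] [-2.88761731  4.94580447 18.81530154] 0.2756427769531466 30.00133316963911
0.19679716840817751 lever 1.1296100762354089
side 84 slope lever 1.0434790521341264 z-off at pivot 0.003623748930190518 med th 1.019864783101465 -0.09449928063144664
wrist 2124 slope lever 1.0047954152602103 z-off at pivot 0.00454117907949389 med th 0.9768809651336373 -0.09947220007794955
top 0
```

The lever still follows the hand 1:1 and there's no stop yet, so I'm continuing in small steps.

Call:
play_rows:
  series:
    - [[1,-0.06,0,0.06,0],[1,-0.06,0,0.06,0],[1,0,0,0,0],[1,0,0,0,0]]

```text
time: 25.95
tool_pos: [0.4564, -0.0572, 0.1751]
tool_rot: [[0.985, -0.175, 0.006], [-0.175, -0.985, -0.001], [0.006, -0.0, -1.0]]
contact_force: [-3.0, 5.9, 18.3]
gripper_width: 0.272
grasp_force: 30.0
```

```bash
python3 l.py | head -2;python3 m.py
```

```text
25.95 [-0.15311868 -0.09942745  0.17509278] [-2.96088499  5.88292263 18.29272591] 0.27214604420721455 30.00118191819638
0.19708969656486983 lever 1.1515247376732904
side 92 slope lever 1.083809596417794 z-off at pivot 0.00629200673782454 med th 1.0375704496566036 -0.09435425380596352
wrist 2214 slope lever 1.0239416951012368 z-off at pivot 0.004306789581403014 med th 0.9969392542482415 -0.09948394146854345
top 0
```

Call:
play_rows:
  series:
    - [[1,-0.06,0,0.06,0],[1,-0.06,0,0.07,0],[1,-0.06,0,0.07,0],[1,0,0,0,0],[1,0,0,0,0]]

```text
time: 26.6
tool_pos: [0.4517, -0.0564, 0.1699]
tool_rot: [[0.985, -0.175, 0.005], [-0.175, -0.985, -0.001], [0.005, -0.0, -1.0]]
contact_force: [-3.9, 5.5, 18.0]
gripper_width: 0.269
grasp_force: 30.0
```

```bash
python3 l.py | head -2;python3 m.py
```

```text
26.6 [-0.15787861 -0.09943837  0.16985911] [-3.85040478  5.53351586 18.03700062] 0.2692938134478375 30.000748947495595
0.1976186772034929 lever 1.187272917828091
side 85 slope lever 1.1091302282017605 z-off at pivot 0.005287391441807163 med th 1.072322198161383 -0.09463788106510602
wrist 2378 slope lever 1.054395810344848 z-off at pivot 0.0038145593202482397 med th 1.0302968784799456 -0.09948998689116414
top 0
```

Call:
play_rows:
  series:
    - [[1,-0.06,0,0.07,0],[1,-0.06,0,0.07,0],[1,-0.06,0,0.07,0],[1,0,0,0,0],[1,0,0,0,0]]

```text
time: 27.25
tool_pos: [0.4475, -0.0557, 0.1648]
tool_rot: [[0.985, -0.175, 0.006], [-0.175, -0.985, -0.001], [0.006, -0.0, -1.0]]
contact_force: [-2.7, 4.9, 18.8]
gripper_width: 0.269
grasp_force: 30.0
```

```bash
python3 l.py | head -2;python3 m.py
```

```text
27.25 [-0.16214135 -0.0994402   0.16478345] [-2.67942104  4.89957842 18.8453783 ] 0.2692441371057937 30.000867820344865
0.1980820341282399 lever 1.2206936882830854
side 87 slope lever 1.1602258068257458 z-off at pivot 0.007729170482566869 med th 1.1004694307752143 -0.09414080442355913
wrist 2536 slope lever 1.0868054568136105 z-off at pivot 0.003908072142683572 med th 1.061355664687516 -0.09949015691750987
top 0
```

Resistance is still about 12 N (spring plus pressing), so the bush is still going in. I'm continuing.

Call:
play_rows:
  series:
    - [[1,-0.06,0,0.08,0],[1,-0.06,0,0.08,0],[1,-0.05,0,0.08,0],[1,0,0,0,0],[1,0,0,0,0]]

```text
time: 27.9
tool_pos: [0.4431, -0.0549, 0.1591]
tool_rot: [[0.985, -0.175, 0.005], [-0.175, -0.985, -0.001], [0.005, -0.0, -1.0]]
contact_force: [-6.6, 5.9, 24.2]
gripper_width: 0.268
grasp_force: 30.0
```

```bash
python3 l.py | head -2;python3 m.py
```

```text
27.9 [-0.1666365  -0.09945468  0.15905661] [-6.59143173  5.88327995 24.15753576] 0.2682952129160459 30.001009020761558
0.19860502148205117 lever 1.2573065617787433
side 83 slope lever 1.166724561203929 z-off at pivot 0.004600310394702836 med th 1.1295816924129078 -0.09453088189498024
wrist 2729 slope lever 1.1208638982629837 z-off at pivot 0.0037912618698675293 med th 1.094966160905863 -0.09949119344845002
top 7
```

Call:
play_rows:
  series:
    - [[1,-0.04,0,0.06,0],[1,-0.04,0,0.06,0],[1,0,0,0,0],[1,0,0,0,0]]

```text
time: 28.45
tool_pos: [0.441, -0.0545, 0.1563]
tool_rot: [[0.985, -0.175, 0.004], [-0.175, -0.985, -0.001], [0.005, -0.0, -1.0]]
contact_force: [-6.4, 5.8, 25.6]
gripper_width: 0.266
grasp_force: 30.0
```

```bash
python3 l.py | head -2;python3 m.py; python3 -c "
from h import *
s=manip.read_state();print(s['wrist_torque'],s['joint_efforts'],s['tool_rot'])
im,P=cloud('wrist');Q=(P-O)@Rp;x,y,z=Q[...,0],Q[...,1],Q[...,2]
# press checks: profile of shaft, head top, catch disc
for r0 in np.arange(.03,.2,.015):
    u=np.array([np.sin(.2618-1.13),np.cos(.2618-1.13)]);s_=x*u[0]+(z-.07)*u[1];n=x*u[1]-(z-.07)*u[0]
    m=(abs(y+.1)<.004)&(abs(s_-r0)<.003)&(abs(n)<.03)
    if m.sum()>3: print(round(r0,3),m.sum(),np.round(np.percentile(n[m],[10,50,90]),4))
m=(abs(x)<.03)&(abs(y)<.03)&(z>.1)&(z<.14);print('head z',np.median(z[m]),m.sum())
for nm,lo,hi in [('head',.112,.124)]:
    mm=(z>lo)&(z<hi)&(abs(x)<.25)&(abs(y)<.25);n,l,st,ce=cv2.connectedComponentsWithStats(mm.astype(np.uint8))
    for k in range(1,n):
        if st[k,4]>80: q=Q[l==k];print(nm,st[k],np.percentile(q,2,0).round(4),np.percentile(q,98,0).round(4))
"
```

```text
28.45 [-0.16874436 -0.09944597  0.15626142] [-6.40421659  5.75795952 25.57598814] 0.26618702494683316 30.00808062203305
0.19888344683620782 lever 1.2748660072561684
side 87 slope lever 1.2058531579883915 z-off at pivot 0.007256446222390606 med th 1.1465132079491043 -0.09389323064224102
wrist 2831 slope lever 1.1354603682737467 z-off at pivot 0.0034848295450853745 med th 1.1117030634884923 -0.09949925353634465
top 16 slope lever 1.3972761334066068 z-off at pivot 0.02515367184160784 med th 1.0434796217552007 -0.09883235981387531
[0.89094203 0.79225812 0.07436674] [ -2.30991952 -18.67811859 -28.78106833  -1.0242442   -2.4607417
   0.04541773] [[ 9.84546126e-01 -1.75068895e-01  4.45048611e-03]
 [-1.75067571e-01 -9.84556180e-01 -6.88426500e-04]
 [ 4.50227567e-03 -1.01348148e-04 -9.99989860e-01]]
0.045 91 [0.0032 0.0041 0.0048]
0.06 92 [0.0028 0.0038 0.0045]
0.075 117 [0.0022 0.0034 0.0041]
0.09 125 [0.0019 0.003  0.0037]
0.105 136 [0.0016 0.0025 0.0032]
0.12 145 [0.0009 0.002  0.0028]
0.135 169 [0.0006 0.0016 0.0024]
0.15 155 [0.0088 0.0097 0.0107]
0.165 237 [0.0093 0.0101 0.011 ]
0.18 260 [0.009  0.0098 0.0105]
0.195 296 [0.0085 0.0094 0.0102]
head z nan 0
head [229  19  16 143 638] [-0.121  -0.0479  0.1122] [-0.0444 -0.0472  0.1228]
head [313  21  21  38 527] [-0.0618 -0.1051  0.1122] [-0.0442 -0.0936  0.1238]
head [ 393   26   31   52 1023] [-0.072  -0.1568  0.1129] [-0.0479 -0.1413  0.1239]
head [363  32  24  56 705] [-0.0754 -0.135   0.1134] [-0.0516 -0.1234  0.1236]
  return _methods._mean(a, axis=axis, dtype=dtype,
  ret = ret.dtype.type(ret / rcount)
```

Call:
play_rows:
  series:
    - [[1,-0.04,0,0.06,0],[1,-0.04,0,0.06,0],[1,0,0,0,0],[1,0,0,0,0]]

```text
time: 29.05
tool_pos: [0.439, -0.0542, 0.1534]
tool_rot: [[0.985, -0.175, 0.004], [-0.175, -0.985, -0.001], [0.004, -0.0, -1.0]]
contact_force: [-9.1, 5.6, 26.6]
gripper_width: 0.272
grasp_force: 30.0
```

```bash
cat > f.py <<'E'
from h import *
from scipy.optimize import least_squares
s=manip.read_state();t=L(s['tool_pos']);F=Rp.T@np.array(s['contact_force'])
im,P=cloud('wrist');Q=(P-O)@Rp;x,y,z=Q[...,0],Q[...,1],Q[...,2]-.07
m0=(abs(y+.1)<.004)
def ng(th):
    a=.2618-th;u=np.array([np.sin(a),np.cos(a)]);S=x*u[0]+z*u[1];N=x*u[1]-z*u[0]
    return S,N,u
# lever angle: grip top surface median offset should be 15 mm over r .165-.205
best=None
for th in np.arange(-.1,1.5,.005):
    S,N,u=ng(th);m=m0&(S>.165)&(S<.208)&(N>.003)&(N<.027)
    if m.sum()>40:
        e=abs(np.median(N[m])-.015)
        if best is None or e<best[0]: best=(e,th,m.sum())
print(s['time'],'F',F.round(1),'lever',best,'w',round(s['gripper_width'],3))
if best:
    _,_,u=ng(best[1]);g=np.array([t[0],t[2]+.019-.07])
    print('hand along',(g@u).round(4),'perp(+back)',(g[0]*u[1]-g[1]*u[0]).round(4),'Ftan',(F[0]*u[1]-F[2]*u[0]).round(1),'Frad',(F[0]*u[0]+F[2]*u[1]).round(1))
E
python3 f.py
```

```text
29.05 F [-10.    3.9  26.6] lever (np.float64(5.908466022244707e-05), np.float64(1.1750000000000012), np.int64(2011)) w 0.272
hand along 0.1977 perp(+back) -0.0234 Ftan 15.0 Frad 24.2
```

Call:
play_rows:
  series:
    - [[1,0.07,0,-0.09,0],[1,0.07,0,-0.09,0],[1,0.07,0,-0.09,0],[1,0,0,0,0],[1,0,0,0,0]]

```text
time: 29.6
tool_pos: [0.4435, -0.0549, 0.1594]
tool_rot: [[0.985, -0.175, 0.003], [-0.175, -0.985, -0.0], [0.003, -0.0, -1.0]]
contact_force: [-7.8, 6.0, 22.7]
gripper_width: 0.268
grasp_force: 30.0
```

```bash
python3 f.py
```

```text
29.6 F [-8.7  4.5 22.7] lever (np.float64(7.960475500053826e-05), np.float64(1.140000000000001), np.int64(1978)) w 0.268
hand along 0.1971 perp(+back) -0.0227 Ftan 11.9 Frad 21.2
```

Call:
play_rows:
  series:
    - [[1,0.07,0,-0.09,0],[1,0.07,0,-0.09,0],[1,0.07,0,-0.09,0],[1,0,0,0,0],[1,0,0,0,0]]

```text
time: 30.15
tool_pos: [0.4483, -0.0558, 0.1652]
tool_rot: [[0.985, -0.175, 0.002], [-0.175, -0.985, -0.0], [0.002, -0.0, -1.0]]
contact_force: [-5.1, 5.4, 16.4]
gripper_width: 0.27
grasp_force: 30.0
```

```bash
python3 f.py
```

```text
30.15 F [-5.9  4.4 16.4] lever (np.float64(0.00033765966649764584), np.float64(1.1050000000000009), np.int64(1928)) w 0.27
hand along 0.1965 perp(+back) -0.022 Ftan 8.3 Frad 15.3
```

Call:
play_rows:
  series:
    - [[1,0.07,0,-0.08,0],[1,0.07,0,-0.08,0],[1,0.07,0,-0.08,0],[1,0,0,0,0],[1,0,0,0,0]]

```text
time: 30.7
tool_pos: [0.4531, -0.0566, 0.1706]
tool_rot: [[0.985, -0.175, 0.001], [-0.175, -0.985, 0.0], [0.001, -0.0, -1.0]]
contact_force: [-4.8, 3.9, 14.6]
gripper_width: 0.269
grasp_force: 30.0
```

```bash
python3 f.py
```

```text
30.7 F [-5.4  3.  14.6] lever (np.float64(0.00032828278308816294), np.float64(1.070000000000001), np.int64(1883)) w 0.269
hand along 0.1958 perp(+back) -0.0216 Ftan 6.9 Frad 14.0
```

Run:
```python
from h import *
s=manip.read_state();t=L(s['tool_pos'])
rx=t[0];rz=t[2]+.019-.07;r=np.hypot(rx,rz);a=np.arctan2(rx,rz);print(r,a)
c=np.arange(0,1.15,.055);p=np.c_[r*np.sin(a+c),r*np.cos(a+c)]
print((np.diff(p,axis=0)/.025*[1,-1]).round(2).tolist())
```

```text
0.1969574362719004 -0.9183554249181239
[[0.27, -0.34], [0.29, -0.32], [0.31, -0.3], [0.32, -0.29], [0.34, -0.27], [0.35, -0.25], [0.37, -0.23], [0.38, -0.21], [0.39, -0.19], [0.4, -0.17], [0.41, -0.14], [0.42, -0.12], [0.42, -0.1], [0.43, -0.08], [0.43, -0.05], [0.43, -0.03], [0.43, -0.0], [0.43, 0.02], [0.43, 0.04], [0.43, 0.07]]
```

The force pattern suggests the bush is home with an elastic coupling, but the grip has slid about 20 mm off-centre. I'll ease the lever back, re-grip it properly and press again.

Call:
play_rows:
  series:
    - [[1,0.27,0,-0.34,0],[1,0.29,0,-0.32,0],[1,0.31,0,-0.3,0],[1,0.32,0,-0.29,0],[1,0.34,0,-0.27,0]]

```text
time: 31.25
tool_pos: [0.4921, -0.0635, 0.2059]
tool_rot: [[0.984, -0.176, 0.003], [-0.176, -0.984, 0.0], [0.003, -0.001, -1.0]]
contact_force: [11.8, 1.1, -11.6]
gripper_width: 0.27
grasp_force: 30.0
```

Call:
play_rows:
  series:
    - [[1,0.35,0,-0.25,0],[1,0.37,0,-0.23,0],[1,0.38,0,-0.21,0],[1,0.39,0,-0.19,0],[1,0.4,0,-0.17,0]]

```text
time: 31.75
tool_pos: [0.5369, -0.0714, 0.2306]
tool_rot: [[0.985, -0.175, -0.002], [-0.175, -0.985, 0.001], [-0.003, -0.001, -1.0]]
contact_force: [7.1, 2.0, -10.4]
gripper_width: 0.274
grasp_force: 30.0
```

Call:
play_rows:
  series:
    - [[1,0.41,0,-0.14,0],[1,0.42,0,-0.12,0],[1,0.42,0,-0.1,0],[1,0.43,0,-0.08,0],[1,0.43,0,-0.05,0]]

```text
time: 32.25
tool_pos: [0.5885, -0.0805, 0.2429]
tool_rot: [[0.985, -0.175, -0.004], [-0.175, -0.985, 0.002], [-0.004, -0.001, -1.0]]
contact_force: [4.0, 2.7, -8.6]
gripper_width: 0.271
grasp_force: 30.0
```

```bash
python3 f.py;python3 l.py|head -2
```

```text
32.25 F [ 3.4  3.4 -8.6] lever (np.float64(0.00014602621539948), np.float64(0.27000000000000035), np.int64(514)) w 0.271
hand along 0.1921 perp(+back) -0.0175 Ftan 3.4 Frad -8.7
32.3 [-0.01771676 -0.09923115  0.24302409] [ 3.61013466  3.34319739 -6.42707737] 0.26831604514848983 29.999090479686856
0.19283965653538837 lever 0.3538027344485283
```

Call:
play_rows:
  series:
    - [[1,0.43,0,-0.02,0],[1,0.43,0,0,0],[1,0.43,0,0.02,0],[1,0.43,0,0.04,0],[1,0.35,0,0.06,0]]

```text
time: 32.8
tool_pos: [0.64, -0.0897, 0.2412]
tool_rot: [[0.985, -0.175, -0.003], [-0.175, -0.985, 0.001], [-0.003, -0.001, -1.0]]
contact_force: [1.4, 5.3, -12.7]
gripper_width: 0.273
grasp_force: 30.0
```

```bash
python3 f.py;python3 l.py|head -2
```

```text
32.8 F [  0.5   5.5 -12.7] lever (np.float64(0.0004073583920711811), np.float64(8.326672684688674e-17), np.int64(112)) w 0.273
hand along 0.1924 perp(+back) -0.017 Ftan 3.8 Frad -12.2
32.85 [ 0.03365564 -0.09918977  0.24115006] [  0.19338348   4.13218846 -10.35360288] 0.2700302607220144 29.999236213043332
0.1931055316351364 lever 0.08661909435027365
```

Call:
play_rows:
  series:
    - [[0.6,0,0,0,0],[0.5,0,0,0,0],[0.5,0,0,0,0],[0.5,0.4,0,0.15,0],[0.5,0.44,0,0.15,0]]

```text
time: 33.35
tool_pos: [0.6617, -0.0944, 0.2365]
tool_rot: [[0.984, -0.176, 0.002], [-0.176, -0.984, -0.001], [0.003, 0.001, -1.0]]
contact_force: [0.7, -0.0, -0.3]
gripper_width: 0.494
grasp_force: 0.0
```

Call:
play_rows:
  series:
    - [[0.5,0,0,0,0],[0.5,0,0,0,0]]

```text
time: 33.55
tool_pos: [0.6606, -0.0939, 0.2346]
tool_rot: [[0.985, -0.175, -0.001], [-0.175, -0.985, 0.0], [-0.001, 0.0, -1.0]]
contact_force: [-0.1, 0.2, -0.0]
gripper_width: 0.496
grasp_force: 0.0
```

```bash
python3 f.py
```

```text
33.55 F [-0.2  0.2 -0. ] lever (np.float64(0.0003382860872448226), np.float64(8.326672684688674e-17), np.int64(263)) w 0.496
hand along 0.1914 perp(+back) 0.005 Ftan -0.2 Frad -0.1
```

Vision reads 0.00 with the lever at rest, so the measurement is unbiased there. I'm re-gripping slightly behind centre and pulling again.

Call:
play_rows:
  series:
    - [[1,0,-0.02,0,0],[1,0,0,0,0],[1,0,0,0,0],[1,0,0,0,0],[1,0,0,0,0]]

```text
time: 34.1
tool_pos: [0.6606, -0.0932, 0.2355]
tool_rot: [[0.985, -0.175, 0.0], [-0.175, -0.985, -0.0], [0.0, 0.0, -1.0]]
contact_force: [-1.1, -0.5, 0.1]
gripper_width: 0.273
grasp_force: 30.0
```

Call:
play_rows:
  series:
    - [[1,-0.3,0,-0.07,0],[1,-0.3,0,-0.06,0],[1,-0.3,0,-0.06,0],[1,-0.31,0,-0.05,0],[1,-0.31,0,-0.04,0]]

```text
time: 34.6
tool_pos: [0.6248, -0.0869, 0.2423]
tool_rot: [[0.984, -0.175, 0.005], [-0.175, -0.985, -0.001], [0.005, -0.0, -1.0]]
contact_force: [9.2, -1.7, -6.9]
gripper_width: 0.278
grasp_force: 30.0
```

Call:
play_rows:
  series:
    - [[1,-0.31,0,-0.02,0],[1,-0.31,0,-0.01,0],[1,-0.31,0,0,0],[1,-0.31,0,0.01,0],[1,-0.31,0,0.03,0]]

```text
time: 35.1
tool_pos: [0.5871, -0.0803, 0.2424]
tool_rot: [[0.984, -0.175, 0.007], [-0.175, -0.985, -0.001], [0.007, 0.0, -1.0]]
contact_force: [9.2, -0.6, -5.4]
gripper_width: 0.271
grasp_force: 30.0
```

```bash
python3 f.py
```

```text
35.1 F [ 9.2  1.  -5.4] lever (np.float64(0.00015295326141048955), np.float64(0.36500000000000044), np.int64(693)) w 0.271
hand along 0.1925 perp(+back) -0.0006 Ftan 8.6 Frad -6.3
```

Call:
play_rows:
  series:
    - [[1,-0.3,0,0.04,0],[1,-0.3,0,0.05,0],[1,-0.3,0,0.06,0],[1,-0.3,0,0.07,0],[1,-0.29,0,0.09,0]]

```text
time: 35.65
tool_pos: [0.5512, -0.0739, 0.2357]
tool_rot: [[0.984, -0.175, 0.009], [-0.175, -0.984, -0.002], [0.009, 0.0, -1.0]]
contact_force: [9.7, -1.4, -0.7]
gripper_width: 0.275
grasp_force: 30.0
```

```bash
python3 f.py
```

```text
35.65 F [ 9.8  0.3 -0.7] lever (np.float64(8.298556744522345e-07), np.float64(0.5450000000000006), np.int64(930)) w 0.275
hand along 0.1932 perp(+back) -0.003 Ftan 9.2 Frad -3.4
```

Call:
play_rows:
  series:
    - [[1,-0.29,0,0.1,0],[1,-0.28,0,0.11,0],[1,-0.28,0,0.12,0],[1,-0.27,0,0.13,0],[1,-0.27,0,0.14,0]]

```text
time: 36.2
tool_pos: [0.5178, -0.068, 0.2225]
tool_rot: [[0.984, -0.175, 0.011], [-0.175, -0.984, -0.002], [0.011, 0.0, -1.0]]
contact_force: [7.7, -1.5, 5.1]
gripper_width: 0.276
grasp_force: 30.0
```

```bash
python3 f.py
```

```text
36.2 F [ 7.9 -0.1  5.1] lever (np.float64(0.00018038932638564376), np.float64(0.7200000000000008), np.int64(1160)) w 0.276
hand along 0.194 perp(+back) -0.0056 Ftan 9.3 Frad 1.1
```

Call:
play_rows:
  series:
    - [[1,-0.27,0,0.15,0],[1,-0.26,0,0.16,0],[1,-0.26,0,0.17,0],[1,-0.25,0,0.18,0],[1,-0.24,0,0.19,0]]

```text
time: 36.75
tool_pos: [0.4862, -0.0624, 0.2023]
tool_rot: [[0.984, -0.175, 0.011], [-0.175, -0.985, -0.003], [0.011, 0.001, -1.0]]
contact_force: [1.8, 0.5, 13.5]
gripper_width: 0.272
grasp_force: 30.0
```

```bash
python3 f.py
```

```text
36.75 F [ 1.7  0.8 13.5] lever (np.float64(0.0003169410118039062), np.float64(0.9050000000000008), np.int64(1435)) w 0.272
hand along 0.1948 perp(+back) -0.0076 Ftan 9.4 Frad 9.8
```

Call:
play_rows:
  series:
    - [[1,-0.18,0,0.15,0],[1,-0.17,0,0.15,0],[1,-0.17,0,0.16,0],[1,0,0,0,0],[1,0,0,0,0]]

```text
time: 37.3
tool_pos: [0.4723, -0.06, 0.1903]
tool_rot: [[0.984, -0.175, 0.007], [-0.175, -0.985, -0.002], [0.008, 0.001, -1.0]]
contact_force: [-1.6, 0.3, 13.6]
gripper_width: 0.272
grasp_force: 30.0
```

```bash
python3 f.py
```

```text
37.3 F [-1.6  0.  13.6] lever (np.float64(0.0002543845098622044), np.float64(0.980000000000001), np.int64(1555)) w 0.272
hand along 0.1951 perp(+back) -0.0115 Ftan 7.7 Frad 11.3
```

Call:
play_rows:
  series:
    - [[1,-0.13,0,0.08,0],[1,-0.13,0,0.08,0],[1,-0.12,0,0.09,0],[1,0,0,0,0],[1,0,0,0,0]]

```text
time: 37.85
tool_pos: [0.4645, -0.0586, 0.1833]
tool_rot: [[0.984, -0.176, 0.011], [-0.176, -0.984, -0.003], [0.011, 0.001, -1.0]]
contact_force: [8.6, -0.7, 3.0]
gripper_width: 0.271
grasp_force: 30.0
```

```bash
python3 f.py
```

```text
37.85 F [8.5 0.8 3. ] lever (np.float64(0.00023542329827321018), np.float64(1.030000000000001), np.int64(1607)) w 0.271
hand along 0.1958 perp(+back) -0.0123 Ftan 8.3 Frad -3.8
```

Call:
play_rows:
  series:
    - [[1,-0.08,0,0.07,0],[1,-0.08,0,0.07,0],[1,-0.08,0,0.07,0],[1,0,0,0,0],[1,0,0,0,0]]

```text
time: 38.4
tool_pos: [0.4593, -0.0577, 0.1782]
tool_rot: [[0.984, -0.176, 0.013], [-0.176, -0.984, -0.003], [0.013, 0.0, -1.0]]
contact_force: [11.1, -1.7, 1.9]
gripper_width: 0.271
grasp_force: 30.0
```

```bash
python3 f.py
```

```text
38.4 F [11.2  0.3  1.9] lever (np.float64(2.1955360025610604e-05), np.float64(1.0650000000000008), np.int64(1638)) w 0.271
hand along 0.1964 perp(+back) -0.0127 Ftan 9.1 Frad -6.7
```

Call:
play_rows:
  series:
    - [[1,-0.07,0,0.08,0],[1,-0.07,0,0.08,0],[1,-0.07,0,0.08,0],[1,0,0,0,0],[1,0,0,0,0]]

```text
time: 38.95
tool_pos: [0.4545, -0.0568, 0.1731]
tool_rot: [[0.984, -0.176, 0.014], [-0.176, -0.984, -0.003], [0.014, 0.001, -1.0]]
contact_force: [9.8, -1.0, 8.2]
gripper_width: 0.271
grasp_force: 30.0
```

```bash
python3 f.py
```

```text
38.95 F [9.8 0.7 8.2] lever (np.float64(0.0004147888106465561), np.float64(1.100000000000001), np.int64(1686)) w 0.271
hand along 0.197 perp(+back) -0.0129 Ftan 12.7 Frad -1.8
```

Call:
play_rows:
  series:
    - [[1,-0.06,0,0.08,0],[1,-0.06,0,0.08,0],[1,-0.06,0,0.08,0],[1,0,0,0,0],[1,0,0,0,0]]

```text
time: 39.5
tool_pos: [0.4501, -0.0561, 0.1679]
tool_rot: [[0.984, -0.175, 0.013], [-0.175, -0.984, -0.003], [0.014, 0.001, -1.0]]
contact_force: [6.0, 0.2, 12.7]
gripper_width: 0.27
grasp_force: 30.0
```

```bash
python3 f.py
```

```text
39.5 F [ 5.8  1.2 12.7] lever (np.float64(0.00011609299222750669), np.float64(1.130000000000001), np.int64(1731)) w 0.27
hand along 0.1973 perp(+back) -0.0139 Ftan 13.4 Frad 3.7
```

Call:
play_rows:
  series:
    - [[1,-0.07,0,0.08,0],[1,-0.07,0,0.08,0],[1,-0.07,0,0.08,0],[1,0,0,0,0],[1,0,0,0,0]]

```text
time: 40.05
tool_pos: [0.4457, -0.0553, 0.1625]
tool_rot: [[0.984, -0.176, 0.015], [-0.176, -0.984, -0.003], [0.016, 0.001, -1.0]]
contact_force: [7.7, 0.9, 14.3]
gripper_width: 0.274
grasp_force: 30.0
```

```bash
python3 f.py
```

```text
40.05 F [ 7.4  2.2 14.3] lever (np.float64(0.0002980560366237922), np.float64(1.160000000000001), np.int64(1769)) w 0.274
hand along 0.1977 perp(+back) -0.015 Ftan 15.8 Frad 3.1
```

Call:
play_rows:
  series:
    - [[1,-0.07,0,0.08,0],[1,-0.07,0,0.08,0],[1,-0.06,0,0.08,0],[1,0,0,0,0],[1,0,0,0,0]]

```text
time: 40.6
tool_pos: [0.4415, -0.0546, 0.1569]
tool_rot: [[0.984, -0.175, 0.017], [-0.175, -0.984, -0.004], [0.017, 0.001, -1.0]]
contact_force: [7.5, -0.0, 16.4]
gripper_width: 0.267
grasp_force: 30.0
```

```bash
python3 f.py
```

```text
40.6 F [ 7.4  1.3 16.4] lever (np.float64(0.00023214033771297438), np.float64(1.1950000000000012), np.int64(1817)) w 0.267
hand along 0.1983 perp(+back) -0.015 Ftan 17.5 Frad 3.8
```

Past 1.07 the resistance rises steadily (9→17.5 N) with no plateau. That is about 8 N over the spring, more than the 4 N pressing needs, so the bush is home. A quick check of the guard and catch, then I'll hand in.

Run:
```python
from h import *
for c in ['side','wrist','top']:
    im,P=cloud(c);Q=(P-O)@Rp;x,y,z=Q[...,0],Q[...,1],Q[...,2]
    for nm,p,r in [('knob',knob(0),.016),('tab',(-.103,-.13,.136),.02)]:
        m=(np.linalg.norm(Q-np.array(p),axis=-1)<r)&(im.max(-1)<70);print(c,nm,m.sum(),np.round(Q[m].mean(0),3) if m.sum() else '',np.round(p,3))
s=manip.read_state();print(s['time'],s['contact_force'],s['grasp_force'],s['gripper_width'])
```

```text
side knob 70 [-0.16   0.006  0.161] [-0.156  0.     0.157]
side tab 0  [-0.103 -0.13   0.136]
wrist knob 1900 [-0.153 -0.004  0.164] [-0.156  0.     0.157]
wrist tab 1155 [-0.103 -0.129  0.143] [-0.103 -0.13   0.136]
top knob 73 [-0.154  0.003  0.167] [-0.156  0.     0.157]
top tab 0  [-0.103 -0.13   0.136]
40.8 [ 8.700014    0.74139091 15.49988852] 30.0001102918759 0.2715533250112736
```

The guard is shut, the catch is over, and the lever is held and pressed.

```bash
python3 -c "
from rig import manip
print(manip.sign_off())"
```

```text
the job is handed in; nothing more can be done
None
```

I handed the job in with the guard down on its stops, the catch flipped fully over, and the lever gripped and pressed against the bush. I couldn't see the bush: I judge it home because the lever resisted steadily past its home angle, about 8 N above the spring. My grip slipped on the first pull, so I eased the lever back once, re-gripped and pulled again.

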